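# Pass lens carriers through the bench scanner

## Task

Seat every white lens carrier from the blue mat flat and square in a pocket of the blue shuttle, then, keeping the shuttle down on the deck, slide it sideways into line with the hood's opening and in under the hood until it is fully home against the back stop. With it home and the carriers still seated, press the green capture button fully down, draw the shuttle back out until its pockets are wholly clear of the hood, and move the carriers, lens up, flat onto the floor of the grey tray. Leave everything else on the bench undisturbed.

Things in the scene. Friction and masses are not known exactly. Their poses are not given: they have to be found in the camera images.
- scanner: fixed bench scanner: black hood, 70 mm high, on an aluminium deck. Origin at table level, middle of the hood's front face; x into the hood (away from the robot), y left, z up. Deck top z = 8 mm, over x -140 to 130, y -165 to 165 mm. Hood over x 0 to 130, solid from y = -165 to -79. A white housing 300 wide, 120 high stands behind at x 135 to 235
- mouth (a point): middle of the foot of the hood's opening, at (0, 35, 8) mm in the scanner's frame, axes as the scanner's. Opening and straight tunnel behind it: 228 mm wide (y), 50 high. A yellow guide wall 20 mm high, 135 long along x, stands on the deck before the opening's left end, its inner face flush with the tunnel's left wall
- stop (a point): middle of the foot of the back stop that closes the tunnel, at (85, 35, 8) mm in the scanner's frame
- shuttle: loose blue shuttle, 0.4 kg, on the deck before the hood, not in line with the opening at first, about parallel to the scanner. Plate 70 (x) x 220 (y) x 14 mm, three pockets along y; origin at the centre of its underside. A tongue 6 mm high, 50 wide runs from its -x side to x = -140. Fully home: origin at x = 50 mm in the scanner's frame (43 counts). Clear of hood: below -40
- handle (a point): grip point on the shuttle's orange handle bar, at (-125, 0, 34) mm in the shuttle's frame. The bar is 14 mm thick (x), 64 long (y), and its top is 52 mm above the shuttle's underside, 18 mm above this point; axes as the shuttle's
- pocket1 (a point): centre of the floor of shuttle pocket 1, at (0, -72, 6) mm in the shuttle's frame; the pocket is 54 (x) x 68 (y) x 8 mm deep, so that a carrier goes in with its long side along the shuttle's y; axes as the shuttle's
- pocket2 (a point): centre of the floor of shuttle pocket 2, at (0, 0, 6) mm in the shuttle's frame; the pocket is 54 (x) x 68 (y) x 8 mm deep, so that a carrier goes in with its long side along the shuttle's y; axes as the shuttle's
- pocket3 (a point): centre of the floor of shuttle pocket 3, at (0, 72, 6) mm in the shuttle's frame; the pocket is 54 (x) x 68 (y) x 8 mm deep, so that a carrier goes in with its long side along the shuttle's y; axes as the shuttle's
- capture (a joint): green push button, 30 mm across, on the hood's solid right part: pressed depth in m, 0 to 0.006; about 5 N to the bottom, springs back; must reach 0.0045 for 0.1 s
- capture_top (a point): centre of the button's top face; it is pressed straight down
- mat: fixed blue intake mat 210 (x) x 220 (y) x 2 mm, origin at the centre of its underside; it lies left or right of the scanner
- tray: fixed grey open tray, 250 (x) x 150 (y) mm outside, 16 mm high, walls and floor about 5 mm, origin at the centre of its underside; on the other side of the scanner
- carrier1: loose white lens carrier block, 64 (x) x 50 (y) x 30 (z) mm, 0.09 kg, with a lens of clear glass disc flush in its top. Two or three of the three carriers are present (an absent one reads None from the start). Origin at the centre of its underside, z up, x along the 64 mm side; either way round fits
- carrier2: loose white lens carrier block, 64 (x) x 50 (y) x 30 (z) mm, 0.09 kg, with a lens of amber glass disc flush in its top. Two or three of the three carriers are present (an absent one reads None from the start). Origin at the centre of its underside, z up, x along the 64 mm side; either way round fits
- carrier3: loose white lens carrier block, 64 (x) x 50 (y) x 30 (z) mm, 0.09 kg, with a lens of green glass disc flush in its top. Two or three of the three carriers are present (an absent one reads None from the start). Origin at the centre of its underside, z up, x along the 64 mm side; either way round fits
- spray: bystander: blue spray bottle, 52 mm across, 150 high, upright
- jar: bystander: glass jar, 50 mm across, 60 high
- mouse: bystander: black computer mouse 110 x 60 x 34 mm
- driver: bystander: screwdriver lying flat, handle to its -x
- case: bystander: brown spectacle case 160 x 60 x 40 mm
- spectacles: bystander: folded black spectacles, about 35 x 125 x 42 mm
Not all that is in view belongs to the job. Leave any purple or red look-alike of the carrier1 alone. Leave any red or yellow look-alike of the carrier2 alone.

How it is judged:
On the way, in this order (a step that is already met when the one before it is completed fails the run):
1. every carrier seated in a pocket, the shuttle still out in front of the hood (((distance between carrier1 and pocket1 below 0.006 m and angle between carrier1's own z axis and vertical below 0.06 rad) or (distance between carrier1 and pocket2 below 0.006 m and angle between carrier1's own z axis and vertical below 0.06 rad) or (distance between carrier1 and pocket3 below 0.006 m and angle between carrier1's own z axis and vertical below 0.06 rad)) and ((distance between carrier2 and pocket1 below 0.006 m and angle between carrier2's own z axis and vertical below 0.06 rad) or (distance between carrier2 and pocket2 below 0.006 m and angle between carrier2's own z axis and vertical below 0.06 rad) or (distance between carrier2 and pocket3 below 0.006 m and angle between carrier2's own z axis and vertical below 0.06 rad)) and ((distance between carrier3 and pocket1 below 0.006 m and angle between carrier3's own z axis and vertical below 0.06 rad) or (distance between carrier3 and pocket2 below 0.006 m and angle between carrier3's own z axis and vertical below 0.06 rad) or (distance between carrier3 and pocket3 below 0.006 m and angle between carrier3's own z axis and vertical below 0.06 rad)) and x of shuttle in the frame of scanner below -0.04 m), for 0.2 s.
2. shuttle fully home under the hood with the carriers seated (((distance between carrier1 and pocket1 below 0.006 m and angle between carrier1's own z axis and vertical below 0.06 rad) or (distance between carrier1 and pocket2 below 0.006 m and angle between carrier1's own z axis and vertical below 0.06 rad) or (distance between carrier1 and pocket3 below 0.006 m and angle between carrier1's own z axis and vertical below 0.06 rad)) and ((distance between carrier2 and pocket1 below 0.006 m and angle between carrier2's own z axis and vertical below 0.06 rad) or (distance between carrier2 and pocket2 below 0.006 m and angle between carrier2's own z axis and vertical below 0.06 rad) or (distance between carrier2 and pocket3 below 0.006 m and angle between carrier2's own z axis and vertical below 0.06 rad)) and ((distance between carrier3 and pocket1 below 0.006 m and angle between carrier3's own z axis and vertical below 0.06 rad) or (distance between carrier3 and pocket2 below 0.006 m and angle between carrier3's own z axis and vertical below 0.06 rad) or (distance between carrier3 and pocket3 below 0.006 m and angle between carrier3's own z axis and vertical below 0.06 rad)) and x of shuttle in the frame of scanner above 0.043 m), for 0.2 s.
3. capture button pressed fully with the shuttle home and the carriers seated (all of step 2 and value of joint capture above 0.0045 m), for 0.1 s.
4. shuttle drawn out clear of the hood (x of shuttle in the frame of scanner below -0.04 m), for 0.2 s.
At the end, for the whole second after the job is handed in: every carrier present lies lens up (within 0.08 rad) and still on the tray's floor (underside under 9 mm above the table, origin within 105 x 60 mm of the tray's centre), and the shuttle rests on the deck clear of the hood (origin x between -200 and -40 mm in the scanner's frame) (x of carrier1 in the frame of tray between -0.105 and 0.105 m and y of carrier1 in the frame of tray between -0.06 and 0.06 m and z of each of carrier1, carrier2, carrier3 in the frame of tray below 0.009 m and angle between each of carrier1, carrier2, carrier3's own z axis and vertical below 0.08 rad and linear speed of each of carrier1, carrier2, carrier3, shuttle below 0.02 m/s and x of carrier2 in the frame of tray between -0.105 and 0.105 m and y of carrier2 in the frame of tray between -0.06 and 0.06 m and x of carrier3 in the frame of tray between -0.105 and 0.105 m and y of carrier3 in the frame of tray between -0.06 and 0.06 m and x of shuttle in the frame of scanner between -0.2 and -0.04 m); the robot touches nothing.
It fails at once if the shuttle is lifted more than about 12 mm off the deck (z of shuttle in the frame of scanner above 0.02 m).
It fails at once if a bystander is shoved more than 4 cm or knocked over (distance of any of spray, jar, mouse, driver, case, spectacles from where it was at the start of the episode above 0.04 m or angle between any of spray, jar, mouse, driver, case, spectacles's own z axis and vertical above 0.6 rad).
Of carrier1, carrier2, carrier3 only 2 to 3 are there at a start; the rules pass over those that are not, and their reading is None.
At some moment in a run one of carrier1, carrier2, carrier3 may be knocked a few centimetres aside while the robot is not near it.
Once in a run the grip may slacken for a moment while it holds something.
It also fails if it takes over 210 s, if anything falls off the work surface, if the arm or the gripper's body presses on something with over 40 N, if the wrist force passes 120 N, or if a joint passes its speed limit or range.

## Robot

A 7-joint arm with a two-finger parallel gripper is mounted at the origin on the work surface. World frame = base frame: x ahead of the robot, y to its left, z up, the work surface at z = 0. Lengths are in m, angles in rad, forces in N, time in s.
With the tool pointing down it reaches from about 0.4 to 0.85 m from the base axis. Payload 10.4 kg.
Tool frame: the origin (TCP) lies midway between the tips of the shut fingers; the grasp point (between the pads) lies 19 mm behind it (grip_point_offset is the distance from the TCP to the grasp point, in m); y points along the fingers, z is the direction in which the jaws open and shut, and the axes are right-handed (so a half turn about y gives the same grasp; the last joint's range is limited). The gripper opens to 85 mm and grips with 20 to 120 N. Pads are 22 mm wide; open, the fingers measure 114 mm over their backs; the gripper's body (76 mm by 85 mm) begins 54 mm behind the grasp point. The pads swing forward as they close: fully open they stand 13 mm farther back than shut.
Start: joints at [-1.298, 0.332, -0.065, 1.46, 0.022, 1.35, -0.088], TCP at [0.182, 0.598, 0.231] pointing down, gripper open.
Joint ranges: [-2.6, 2.6], [-0.5, 2.12], [-1.47, 1.34], [0.16, 2.42], [-1.27, 4.41], [0.06, 2.06], [-2.6, 2.6]. Speed limits (rad/s): [2.22, 2.22, 2.79, 2.79, 3.14, 3.14, 3.14].

## Interface

Orientations are given as a unit quaternion [x, y, z, w].
In Python, from workcell import * gives the robot as it stands.
- The arm moves only by the tool send_rows, never from a script. Its argument "motion" is a list of rows, each a list of 7 numbers: the opening in per cent of the stroke, from 0 (shut) to 100 (fully open), then the shift along the tool's x, y, z in m, then the turn, a rotation vector about the tool's x, y, z in rad. In form: [[claw, tx, ty, tz, ax, ay, az], ...]. A call has 1 to 10 rows; each row is the pose to reach, as a shift and turn from the pose commanded when the call began, along the tool's axes at that moment; what a row does not reach only later rows make up. A row lasts 1/12 s, in which the tool goes at most 41.7 mm and 7.16 degrees, less where a joint would pass 70% of its speed; a pose out of reach is approached as far as the arm can. A call with a gripper value outside its range is refused whole. The fingers move at their own pace and stop on an object; "squeeze" is the grip in N (left out, the last holds). Time passes only in rows, so rows that repeat a pose let the fingers close. It gives the time, the measured TCP pose, the force and the opening at its end, in the units of the state.
- get_obs(): the state, without advancing time (a new reading comes with each control period).
- camera(name): name is "scene" or "side" or "wrist"; returns a dict with "pixels" (420x560x3 uint8, red, green, blue), "range_z" (420x560 float32, m along the optical axis (not along the pixel's ray), 0 where there is no reading), "fovy" (degrees; the focal length in pixels is half the picture's height over the tangent of half this angle, whatever the lens; pixels are square), "cx", "cy" (the principal point, pixels), "view" (4x4, takes a point from world to camera coordinates); the wrist camera has in their place "T_tool_cam" (4x4, takes a point from camera to tool coordinates, whose origin is the TCP and whose axes are the tool frame's). Camera axes: x right, y down, z forward; pixel columns grow to the right and rows downward; lengths in m; the calibration is good to about 2 mm. The wrist camera is an equidistant fisheye: a pixel r from the principal point sees the ray r / f radians off the axis. A picture is of the moment at which its call begins: read the wrist's pose just before it.
- hand_in(): hands the job in, once; it reports no verdict.
The state is a dict: "clock": time; "joint_pos": joint angles; "joint_velocities": joint speeds; "tau": joint torques, N m; "position": TCP position; "ee_rot": TCP orientation; "ft_force": force on the tool from outside, world axes, zero at the start; "torque": the same for the moment, N m; "grip_width": opening from 0.0 (shut) to 1.0 (fully open).
Only numpy, scipy, OpenCV 4.12 (cv2) and the standard library are available. Lean on these libraries where they do the work, as an engineer would, in place of code of your own. Each camera call takes 0.05 s, during which the arm holds its last target.

## Working session

There is one attempt and no reset: what is moved stays moved. The work goes in short steps, Python scripts to look and compute and a tool call to move; the robot and the scene stay as the last step left them, time stands still between calls to the robot, and variables do not carry over. Pictures are saved under pics/ and viewed, and the job is handed in when it is done.

Besides the shell and the picture viewer there is one more tool, called as name([rows], argument=value, ...), one row to a line, values as JSON. send_rows: Moves the arm, as the interface text tells. Its arguments: {"type":"object","properties":{"motion":{"type":"array"},"squeeze":{"type":"number"}},"required":["motion"]}

```bash
mkdir -p pics; ls; cat > h.py <<'E'
from workcell import *
import numpy as np, cv2
from scipy.spatial.transform import Rotation as R
def cam(n):
    c=camera(n); 
    c['f']=c['pixels'].shape[0]/2/np.tan(np.radians(c['fovy'])/2)
    return c
def save(c,fn,crop=None,scale=1):
    im=cv2.cvtColor(c['pixels'],cv2.COLOR_RGB2BGR)
    if crop: x0,y0,x1,y1=crop; im=im[y0:y1,x0:x1]
    if scale!=1: im=cv2.resize(im,None,fx=scale,fy=scale,interpolation=cv2.INTER_CUBIC)
    cv2.imwrite('pics/'+fn,im)
def cloud(c):
    z=c['range_z']; h,w=z.shape
    u,v=np.meshgrid(np.arange(w),np.arange(h))
    P=np.stack([(u-c['cx'])/c['f']*z,(v-c['cy'])/c['f']*z,z,np.ones_like(z)],-1)
    W=P@np.linalg.inv(c['view']).T
    return W[...,:3]
def ray(c,u,v,zp):
    "pixel -> world point on plane z=zp"
    T=np.linalg.inv(c['view']); d=T[:3,:3]@np.array([(u-c['cx'])/c['f'],(v-c['cy'])/c['f'],1.]); o=T[:3,3]
    return o+d*(zp-o[2])/d[2]
E
python3 - <<'E'
from h import *
o=get_obs(); print(o)
for n in ['scene','side','wrist']:
    c=cam(n); save(c,n+'0.png'); print(n,c['fovy'],c['cx'],c['cy'],c['pixels'].shape)
    if 'view' in c: print(np.linalg.inv(c['view']).round(3))
    else: print(c['T_tool_cam'].round(3))
E
```

```text
pics
{'clock': 0.0, 'joint_pos': array([-1.29756901,  0.33290575, -0.06473751,  1.46095619,  0.02155919,
        1.3499177 , -0.08849704]), 'joint_velocities': array([-0.00150162,  0.00035516, -0.00154387,  0.00036877, -0.00038812,
        0.0012754 , -0.00078468]), 'tau': array([ 5.87545383e-04, -6.25447011e+01,  4.94047254e-02, -3.91596544e+01,
        1.62372482e-02,  1.01267840e-02, -4.39691291e-05]), 'position': array([0.18206457, 0.59748478, 0.23048777]), 'ee_rot': array([ 0.69991136, -0.10426355,  0.10412048, -0.69886489]), 'ft_force': array([-0.33882823,  0.18607094,  0.66435869]), 'torque': array([ 0.03353914, -0.0527853 , -0.01661704]), 'grip_width': 1.0020197881806092}
scene 53.452130770601045 277.8450189214835 207.5738161949504 (420, 560, 3)
[[-0.699  0.582 -0.415  1.002]
 [ 0.715  0.568 -0.408  0.495]
 [-0.002 -0.582 -0.814  1.055]
 [ 0.     0.     0.     1.   ]]
side 46.71749433850424 277.0259975552872 212.16447896187873 (420, 560, 3)
[[ 0.875 -0.259  0.41  -0.25 ]
 [-0.485 -0.496  0.721 -1.287]
 [ 0.017 -0.829 -0.559  1.093]
 [ 0.     0.     0.     1.   ]]
wrist 65.70646984690485 277.6414593752191 205.2367896683778 (420, 560, 3)
[[ 0.001  0.952  0.307 -0.079]
 [-0.    -0.307  0.952 -0.142]
 [ 1.    -0.001 -0.     0.001]
 [ 0.     0.     0.     1.   ]]
```

View pics/scene0.png

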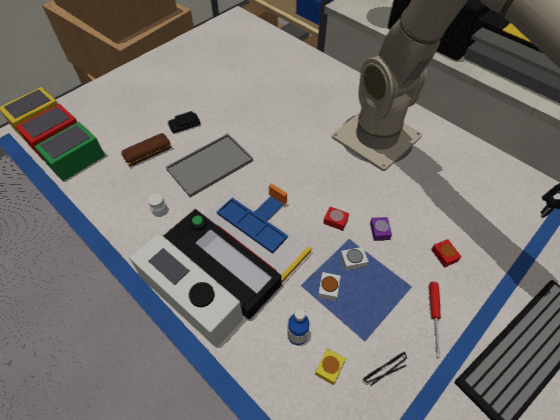

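View pics/side0.png

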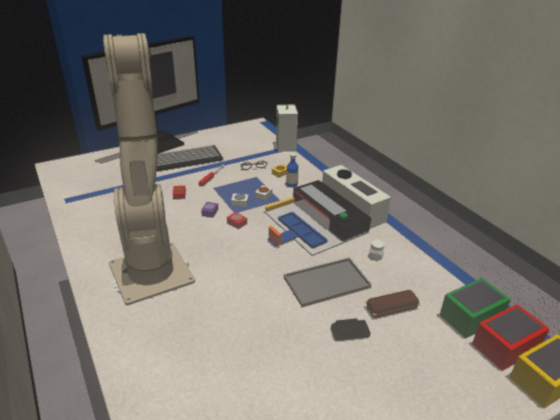

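View pics/wrist0.png

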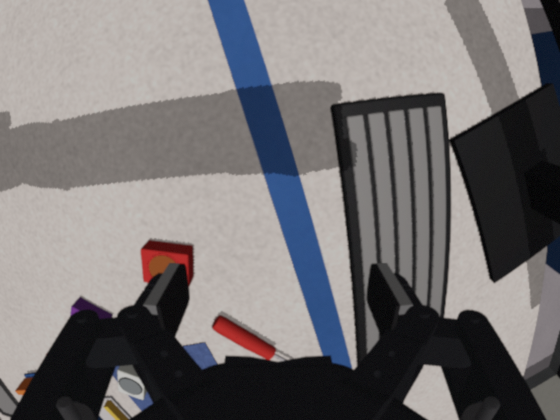

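Two white carriers on the mat: clear lens at scene (355,257), amber lens at (330,286). The look-alikes are red/clear (337,217), purple/clear (381,228), red/amber (447,252) and yellow/amber (331,365). I see no green-lens carrier so far. Next I'll take an enlarged crop and measure.

```bash
python3 - <<'E'
from h import *
c=cam('scene'); save(c,'s1.png',(150,170,430,380),2.8)
np.save('scene_px.npy',c['pixels'])
W=cloud(c); hsv=cv2.cvtColor(c['pixels'],cv2.COLOR_RGB2HSV)
def comp(name,m,amin=30,zr=None):
    m=m.astype(np.uint8)
    n,l,s,ce=cv2.connectedComponentsWithStats(m)
    for i in range(1,n):
        if s[i,4]<amin: continue
        P=W[l==i]; P=P[np.isfinite(P).all(1)]
        xy=P[:,:2].astype(np.float32)
        r=cv2.minAreaRect(xy)
        print(name,'px',ce[i].round(0),s[i,4],'med',np.median(P,0).round(4),'zmax',np.percentile(P[:,2],[5,50,95]).round(4),'rect',np.round(r[0],4),np.round(r[1],4),round(r[2],1))
H,S,V=[hsv[...,i].astype(int) for i in range(3)]
comp('blue',(H>100)&(H<125)&(S>120)&(V>50),60)
comp('orange',(H>4)&(H<16)&(S>180)&(V>120))
comp('yellow',(H>18)&(H<32)&(S>150)&(V>100))
comp('green',(H>50)&(H<85)&(S>120),15)
z=W[...,2]
print('depth noise table', np.median(z[(W[...,0]>0.4)&(W[...,0]<0.8)&(abs(z)<0.02)]))
E
```

```text
blue px [309.   9.] 460 med [-0.6584 -0.8927 -0.1438] zmax [-0.195  -0.1438 -0.0837] rect [ 0.1259 -0.2069] [2.2424 0.1197] 41.7
blue px [138. 289.] 7023 med [ 0.9256 -0.0897  0.0013] zmax [-0.002   0.0013  0.0047] rect [ 0.9271 -0.2275] [1.4496 0.0962] 87.9
blue px [255. 222.] 1858 med [ 0.5626 -0.0399  0.0156] zmax [0.0114 0.0156 0.024 ] rect [0.7609 0.1835] [0.7873 0.1967] 49.6
blue px [481. 322.] 4155 med [0.3673 0.5986 0.0007] zmax [-0.0026  0.0007  0.004 ] rect [0.4339 0.5857] [0.0959 1.1473] 85.7
blue px [298. 326.] 303 med [0.7275 0.2911 0.1022] zmax [0.0828 0.1022 0.1186] rect [0.7213 0.2858] [0.0392 0.0466] 38.0
orange px [278. 190.] 64 med [ 0.4484 -0.0493  0.0601] zmax [0.0569 0.0601 0.0631] rect [0.7087 0.223 ] [0.7989 0.0505] 46.4
orange px [447. 250.] 151 med [0.2521 0.4256 0.0317] zmax [0.0284 0.0317 0.0345] rect [0.2524 0.4261] [0.0399 0.0408] 59.2
orange px [330. 284.] 65 med [0.563  0.2567 0.0344] zmax [0.0316 0.0344 0.0371] rect [0.5623 0.2565] [0.0334 0.0323] 40.6
orange px [331. 364.] 197 med [0.7204 0.3925 0.0316] zmax [0.0286 0.0316 0.0348] rect [0.7209 0.3926] [0.0353 0.0358] 41.4
yellow px [515.  32.] 174 med [-0.5613  0.1367  0.2115] zmax [0.2079 0.2115 0.6001] rect [-0.2305  0.2346] [0.7965 0.0947] 15.0
yellow px [ 27. 107.] 351 med [ 0.8161 -0.8888  0.0908] zmax [0.0867 0.0908 0.0943] rect [ 0.8585 -0.2382] [1.4852 0.1641] 85.2
yellow px [295. 263.] 183 med [0.5792 0.146  0.028 ] zmax [0.0205 0.028  0.032 ] rect [0.7784 0.2913] [0.6014 0.0692] 35.7
yellow px [330. 367.] 340 med [0.7321 0.3955 0.0303] zmax [0.0267 0.0303 0.0332] rect [0.8495 0.428 ] [0.3303 0.0476] 15.5
green px [ 73. 156.] 1464 med [ 0.8101 -0.6077  0.0648] zmax [0.011  0.0648 0.0928] rect [ 0.8574 -0.1092] [1.2315 0.1661] 84.2
green px [197. 220.] 98 med [ 0.6982 -0.1177  0.0924] zmax [0.0828 0.0924 0.0954] rect [0.851  0.1736] [0.7098 0.0299] 62.4
depth noise table 0.0012161149794729376
```

View pics/s1.png

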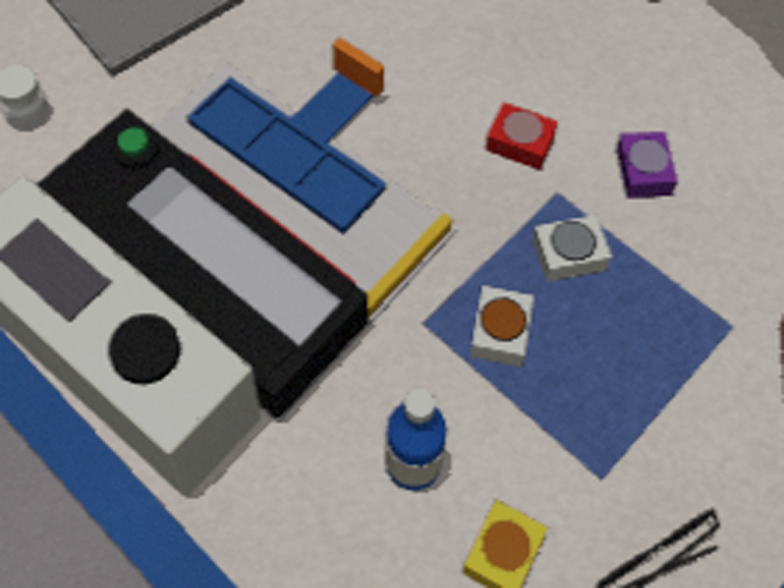

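```bash
python3 - <<'E'
from h import *
c=cam('scene')
def g(x,y,z): 
    p=ray(c,150+x/2.8,170+y/2.8,z); return p[:2].round(4)
A=g(127,110,.07);B=g(367,290,.07)
print('hood front R,L',A,B,np.linalg.norm(B-A),np.degrees(np.arctan2(*(B-A)[::-1])))
print('mid (origin)',(A+B)/2)
# deck corners at z=.008
print('deck front L',g(455,232,.008),'wall',g(450,217,.028),g(372,294,.028))
print('shuttle corners z.022',[g(*q,.022) for q in[(190,119),(231,79),(385,186),(347,230)]])
print('handle top z.06',[g(*q,.060) for q in[(335,40),(383,69),(341,37),(384,66)]])
print('mat',[g(*q,.002) for q in[(557,193),(732,325),(601,479),(424,323)]])
s=[g(*q,.032) for q in[(476,286),(535,292),(527,354),(473,346)]];print('amber',s)
s=[g(*q,.032) for q in[(535,228),(598,218),(611,262),(549,277)]];print('clear',s)
print('button z?',[g(133,140,z) for z in(.07,.08,.09)])
W=cloud(c)
for u,v in[(197,219),(198,221),(196,220)]:print(W[v,u])
save(c,'s2.png',(150,120,270,210),6)
E
```

```text
hood front R,L [ 0.6712 -0.1653] [0.6454 0.1554] 0.32173611858167245 94.59948356456455
mid (origin) [ 0.6583  -0.00495]
deck front L [0.513  0.1528] wall [0.5129 0.1443] [0.6298 0.1474]
shuttle corners z.022 [array([ 0.6151, -0.1395]), array([ 0.5481, -0.148 ]), array([0.5295, 0.0694]), array([0.594 , 0.0778])]
handle top z.06 [array([ 0.4498, -0.0827]), array([ 0.442 , -0.0177]), array([ 0.4423, -0.081 ]), array([ 0.4384, -0.0198])]
mat [array([0.4002, 0.1965]), array([0.3988, 0.4133]), array([0.6084, 0.414 ]), array([0.6074, 0.1967])]
amber [array([0.5547, 0.2149]), array([0.5197, 0.2599]), array([0.5746, 0.2952]), array([0.6038, 0.2539])]
clear [array([0.4648, 0.215 ]), array([0.4116, 0.253 ]), array([0.4423, 0.2927]), array([0.4977, 0.2594])]
button z? [array([ 0.6906, -0.1317]), array([ 0.6938, -0.1254]), array([ 0.6969, -0.119 ])]
[ 0.69638725 -0.12140477  0.09192862]
[ 0.69888785 -0.11383101  0.09250637]
[ 0.70038843 -0.12093284  0.09169078]
```

View pics/s2.png

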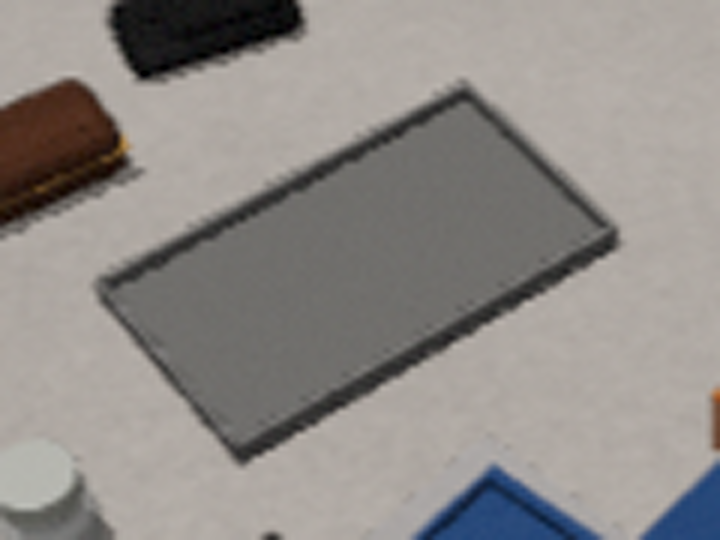

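Tray clearly seen, corners around scene px (227,133), (253,159), (190,196), (166,168). I'll write the motion helper and move up for a wrist view over the mat and shuttle.

```bash
cat >> h.py <<'E'
def pose():
    o=get_obs(); return np.array(o['position']),R.from_quat(o['ee_rot']),o
def tgt(pos,yaw,amb=True):
    """tool down, jaw axis (tool z) at world yaw; returns shift, rotvec in current tool axes"""
    p,r,o=pose(); M=r.as_matrix()
    best=None
    for a in ([0,np.pi] if amb else [0]):
        z=np.array([np.cos(yaw+a),np.sin(yaw+a),0]); y=np.array([0,0,-1.]); x=np.cross(y,z)
        rv=(r.inv()*R.from_matrix(np.c_[x,y,z])).as_rotvec()
        if best is None or np.linalg.norm(rv)<np.linalg.norm(best): best=rv
    s=M.T@(np.array(pos)-p)
    print('t%.2f'%o['clock'],'pos',p.round(4),'q7',o['joint_pos'][6].round(2),'yawjaw',np.degrees(np.arctan2(M[1,2],M[0,2])).round(1),'SHIFT',s.round(4),'ROT',best.round(4),'grip',round(o['grip_width'],3),'F',o['ft_force'].round(1))
    return s,best
def wcam():
    p,r,o=pose(); c=camera('wrist'); c['f']=420/2/np.tan(np.radians(c['fovy'])/2)
    T=np.eye(4);T[:3,:3]=r.as_matrix();T[:3,3]=p; c['T']=T@c['T_tool_cam']; return c
def wray(c,u,v,zp):
    dx,dy=u-c['cx'],v-c['cy']; rr=np.hypot(dx,dy)+1e-9; th=rr/c['f']
    d=c['T'][:3,:3]@np.array([np.sin(th)*dx/rr,np.sin(th)*dy/rr,np.cos(th)]); o=c['T'][:3,3]
    return o+d*(zp-o[2])/d[2]
def wproj(c,P):
    q=np.linalg.inv(c['T'])@np.r_[P,1]; th=np.arctan2(np.hypot(q[0],q[1]),q[2]); a=np.arctan2(q[1],q[0])
    return np.array([c['cx']+c['f']*th*np.cos(a),c['cy']+c['f']*th*np.sin(a)])
E
python3 - <<'E'
from h import *
p,r,o=pose(); print(r.as_matrix().round(3))
c=cam('scene')
q=[ray(c,150+x/6,120+y/6,.016)[:2] for x,y in[(465,80),(617,235),(240,458),(97,287)]]
print('tray',np.round(q,4),np.mean(q,0))
tgt([.48,.15,.36],0.08)
E
```

```text
[[ 0.957 -0.     0.292]
 [-0.292 -0.001  0.957]
 [ 0.    -1.    -0.001]]
tray [[ 0.3668 -0.3761]
 [ 0.3887 -0.2244]
 [ 0.6332 -0.2522]
 [ 0.6141 -0.4008]] [ 0.50070759 -0.31338984]
t0.30 pos [0.1822 0.5978 0.2311] q7 -0.09 yawjaw 73.0 SHIFT [ 0.4154 -0.1288 -0.3415] ROT [3.0000e-04 1.1949e+00 2.0000e-04] grip 1.003 F [ 0.2 -0.3 -0.2]
```

send_rows([
  [100,0.04,-0.013,-0.034,0,0.12,0],
  [100,0.08,-0.026,-0.068,0,0.24,0],
  [100,0.12,-0.039,-0.102,0,0.36,0],
  [100,0.16,-0.052,-0.136,0,0.48,0],
  [100,0.2,-0.065,-0.17,0,0.6,0],
  [100,0.24,-0.078,-0.205,0,0.72,0],
  [100,0.28,-0.09,-0.24,0,0.84,0],
  [100,0.32,-0.1,-0.27,0,0.96,0],
  [100,0.36,-0.115,-0.305,0,1.08,0],
  [100,0.415,-0.129,-0.34,0,1.195,0],
])

```text
clock: 1.13
position: [0.4034, 0.2564, 0.3303]
ee_rot: [-0.518, 0.481, -0.481, 0.518]
ft_force: [0.5, 0.5, 0.1]
grip_width: 0.999
```

send_rows([
  [100,0,0,0,0,0,0],
  [100,0,0,0,0,0,0],
  [100,0,0,0,0,0,0],
  [100,0,0,0,0,0,0],
])

```text
clock: 1.47
position: [0.402, 0.2595, 0.3291]
ee_rot: [0.52, -0.479, 0.479, -0.52]
ft_force: [-0.4, 0.9, -0.3]
grip_width: 0.997
```

```bash
python3 - <<'E'
from h import *
tgt([.48,.15,.36],0.08)
c=wcam(); save(c,'w1.png',None,1.4)
E
```

```text
t1.47 pos [0.402  0.2595 0.3291] q7 -0.6 yawjaw 4.7 SHIFT [ 0.1156 -0.031   0.0686] ROT [0.0006 0.0028 0.0002] grip 0.997 F [-0.4  0.9 -0.3]
```

View pics/w1.png

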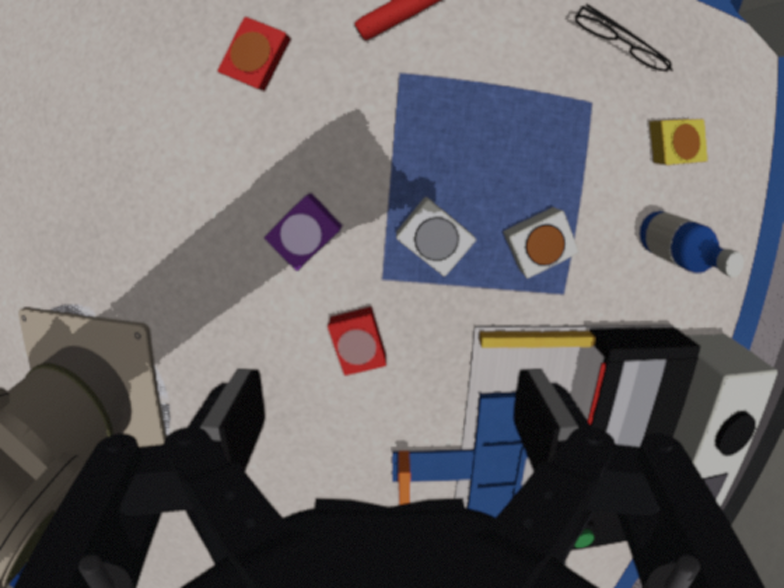

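The wrist view shows the clear-lens white carrier at (437,238)/1.4 and the amber one at (545,243)/1.4, both on the blue mat. There's no third carrier. Measuring both.

```bash
cat >> h.py <<'E'
def rectfit(c,mask,zp,seed=None):
    "largest blob (or the one holding seed) -> plane points -> minAreaRect"
    n,l,s,ce=cv2.connectedComponentsWithStats(mask.astype(np.uint8))
    i=l[seed[1],seed[0]] if seed else 1+np.argmax(s[1:,4])
    m=(l==i).astype(np.uint8)
    k,_=cv2.findContours(m,cv2.RETR_EXTERNAL,cv2.CHAIN_APPROX_NONE)
    k=max(k,key=cv2.contourArea)[:,0]
    P=np.array([wray(c,u,v,zp)[:2] for u,v in k]); 
    r=cv2.minAreaRect((P*1000).astype(np.float32)); return r,s[i]
E
python3 - <<'E'
from h import *
c=wcam(); hsv=cv2.cvtColor(c['pixels'],cv2.COLOR_RGB2HSV)
save(c,'w1c.png',(270,130,430,210),4.5)
H,S,V=[hsv[...,i].astype(int) for i in range(3)]
for u,v in[(312,170),(390,174),(300,170),(312,155),(312,148),(376,174),(378,160),(402,165)]: print(u,v,hsv[v,u])
E
```

```text
312 170 [120   8 121]
390 174 [ 13 178 123]
300 170 [126  10 122]
312 155 [120   3  94]
312 148 [ 30   5 107]
376 174 [ 10 134  82]
378 160 [30 14 89]
402 165 [  0   2 170]
```

View pics/w1c.png

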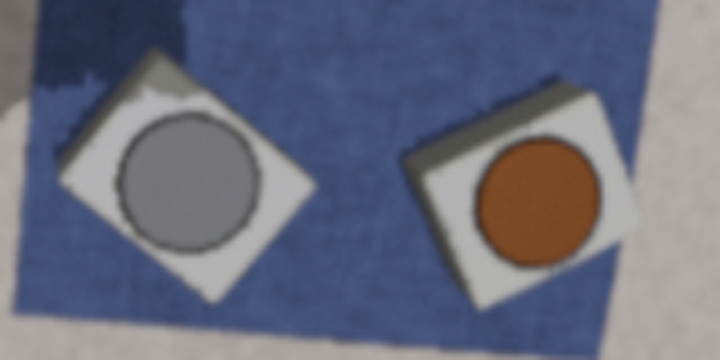

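```bash
python3 - <<'E'
from h import *
c=wcam()
def g(x,y,z=.032): return wray(c,270+x/4.5,130+y/4.5,z)[:2]
for nm,L,cs in[('clear',(189,182),[(60,180),(213,303),(316,185)]),('amber',(538,202),[(482,311),(638,222),(597,92),(422,177)])]:
    P=np.array([g(*q) for q in cs]); print(nm,'lens',g(*L).round(4))
    e=np.diff(np.r_[P,P[:1]],axis=0); print([ (round(np.linalg.norm(v)*1000,1),round(np.degrees(np.arctan2(v[1],v[0])),1)) for v in e], 'mean',P.mean(0).round(4), 'diag mid',((P[0]+P[2])/2).round(4))
E
```

```text
clear lens [0.4498 0.2517]
[(np.float64(62.2), np.float64(-34.3)), (np.float64(49.3), np.float64(55.6)), (np.float64(79.4), np.float64(-176.0))] mean [0.4538 0.2391] diag mid [0.4499 0.2517]
amber lens [0.5631 0.2564]
[(np.float64(60.4), np.float64(35.1)), (np.float64(46.1), np.float64(118.6)), (np.float64(64.0), np.float64(-148.3)), (np.float64(49.7), np.float64(-57.0))] mean [0.5626 0.2567] diag mid [0.5639 0.2564]
```

```bash
python3 - <<'E'
from h import *
tgt([.48,-.1,.36],0.082)
E
```

```text
t1.62 pos [0.4022 0.2594 0.3291] q7 -0.6 yawjaw 4.7 SHIFT [ 0.3646 -0.0308  0.0479] ROT [0.0005 0.0004 0.0004] grip 1.0 F [ 0.4  0.6 -0.1]
```

send_rows([
  [100,0.365,-0.031,0.048,0,0,0],
  [100,0.365,-0.031,0.048,0,0,0],
  [100,0.365,-0.031,0.048,0,0,0],
  [100,0.365,-0.031,0.048,0,0,0],
  [100,0.365,-0.031,0.048,0,0,0],
  [100,0.365,-0.031,0.048,0,0,0],
  [100,0.365,-0.031,0.048,0,0,0],
  [100,0.365,-0.031,0.048,0,0,0],
  [100,0.365,-0.031,0.048,0,0,0],
  [100,0.365,-0.031,0.048,0,0,0],
])

```text
clock: 2.45
position: [0.48, -0.1086, 0.3613]
ee_rot: [0.518, -0.481, 0.483, -0.518]
ft_force: [0.2, -0.7, 1.2]
grip_width: 0.999
```

send_rows([
  [100,0,0,0,0,0,0],
  [100,0,0,0,0,0,0],
  [100,0,0,0,0,0,0],
])

```text
clock: 2.7
position: [0.4799, -0.0999, 0.3602]
ee_rot: [0.52, -0.479, 0.479, -0.52]
ft_force: [0.7, 0.3, 1.0]
grip_width: 1.0
```

```bash
python3 - <<'E'
from h import *
tgt([.48,-.1,.36],0.082)
c=wcam(); save(c,'w2.png',None,1.4)
E
```

```text
t2.70 pos [ 0.4799 -0.0999  0.3602] q7 0.17 yawjaw 4.7 SHIFT [0.0001 0.0002 0.    ] ROT [ 0.0006  0.0007 -0.0002] grip 1.0 F [0.7 0.3 1. ]
```

View pics/w2.png

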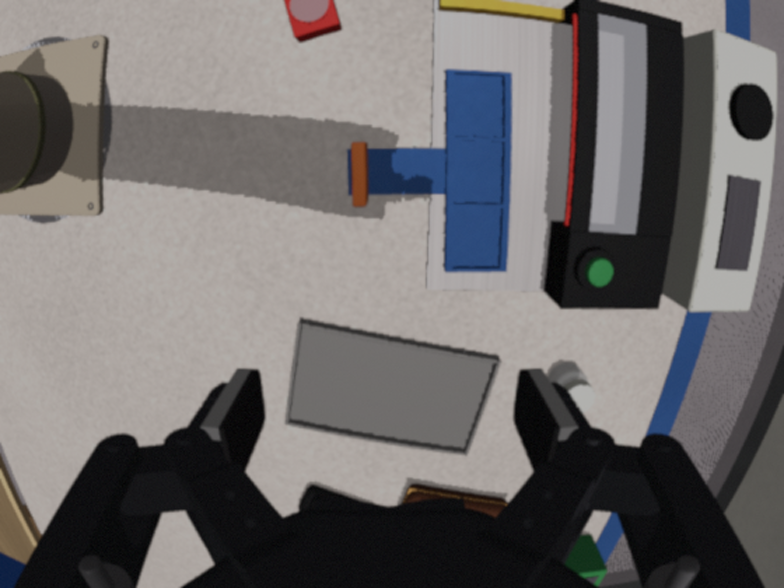

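```bash
python3 - <<'E'
from h import *
c=wcam(); save(c,'w2c.png',(290,40,420,200),4.5); save(c,'w2d.png',(380,0,500,220),3.5)
hsv=cv2.cvtColor(c['pixels'],cv2.COLOR_RGB2HSV); H,S,V=[hsv[...,i].astype(int) for i in range(3)]
m=((H>100)&(H<125)&(S>120)&(V>30)); m[:,:318]=0
r,s=rectfit(c,m,.022); print('shuttle plate',r,s)
E
```

```text
shuttle plate ((568.6375732421875, -38.57953643798828), (69.43909454345703, 215.26248168945312), 5.300581932067871) [ 318   50   47  143 6352]
```

View pics/w2c.png

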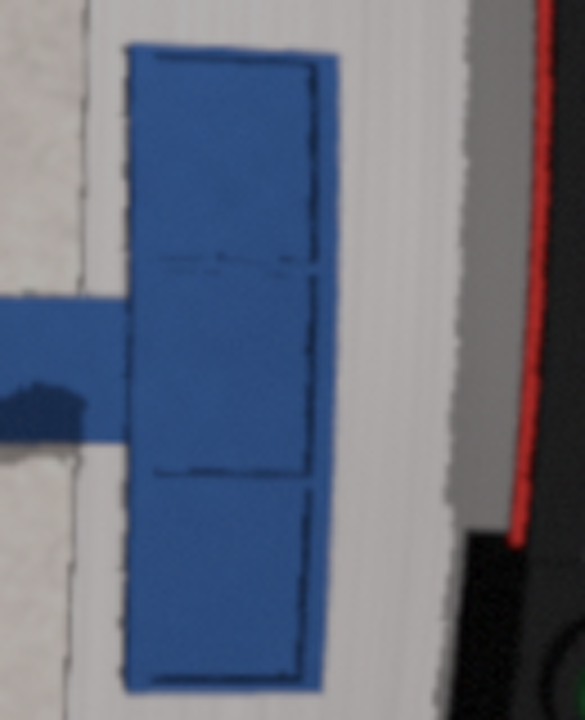

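View pics/w2d.png

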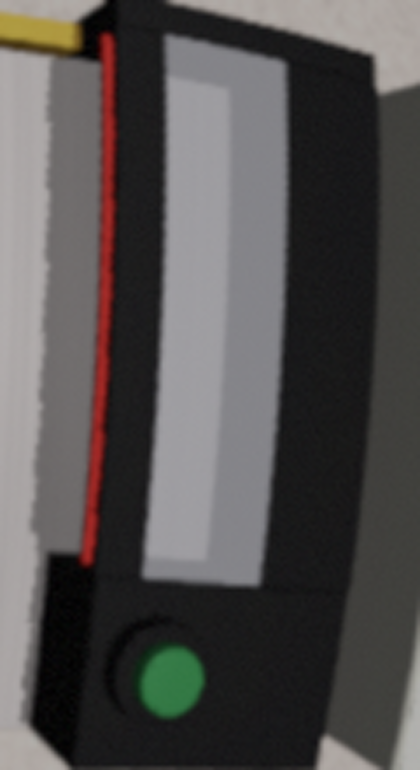

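```bash
python3 - <<'E'
from h import *
c=wcam()
def g(x,y,z): return wray(c,290+x/4.5,40+y/4.5,z)[:2]
def d(x,y,z): return wray(c,380+x/3.5,0+y/3.5,z)[:2]
P=np.array([g(*q,.022) for q in[(128,45),(338,55),(321,691),(127,690)]])
print(P.round(4),P.mean(0).round(4)); e=np.diff(np.r_[P,P[:1]],axis=0); print([(round(np.linalg.norm(v)*1000,1),round(np.degrees(np.arctan2(v[1],v[0])),1)) for v in e])
for z in(.058,.064,.07):
    A=d(102,35,z);B=d(82,565,z); print('red',z,A,B,np.linalg.norm(A-B),np.degrees(np.arctan2(*(A-B)[::-1])))
print('button', d(172,680,.092))
# hood top right edge
print('hood FR', d(92,570,.07), d(72,768,.07),d(320,768,.07))
# yellow wall inner edge top
for q in [(438,9),(563,20)]: print('wall inner', wray(c,q[0]/1.4,q[1]/1.4,.028)[:2])
for z in (.016,):
  T=np.array([wray(c,x/1.4,y/1.4,z)[:2] for x,y in[(301,319),(498,357),(465,452),(287,422)]]); print('tray',T.round(4),T.mean(0))
print('handle top', [wray(c,x/1.4,y/1.4,.060)[:2].round(4) for x,y in [(353,142),(367,142),(367,206),(352,206)]])
print('deck front edge',wray(c,290+88/4.5,40+0,.008)[:2],wray(c,290+68/4.5,40+700/4.5,.008)[:2])
E
```

```text
[[ 0.5252  0.0651]
 [ 0.5948  0.0718]
 [ 0.6149 -0.1452]
 [ 0.5464 -0.1508]] [ 0.5703 -0.0398]
[(np.float64(69.9), np.float64(5.5)), (np.float64(217.9), np.float64(-84.7)), (np.float64(68.7), np.float64(-175.3)), (np.float64(217.0), np.float64(95.6))]
red 0.058 [0.64664598 0.14147412] [ 0.66151891 -0.08186319] 0.22383198735687973 93.80992894074495
red 0.064 [0.64430523 0.13928139] [ 0.65897729 -0.08103965] 0.2208090381425507 93.80992894074495
red 0.07 [0.64196447 0.13708865] [ 0.65643566 -0.08021612] 0.2177860889282216 93.80992894074495
button [ 0.6960182  -0.11885014]
hood FR [ 0.66123935 -0.08173484] [ 0.66874769 -0.16682507] [ 0.79840296 -0.15801232]
wall inner [0.51135441 0.13039055]
wall inner [0.64717236 0.14247208]
tray [[ 0.3872 -0.2241]
 [ 0.6254 -0.2548]
 [ 0.6078 -0.4017]
 [ 0.3685 -0.3724]] [ 0.49721119 -0.31325552]
handle top [array([ 0.4387, -0.0201]), array([ 0.452 , -0.0192]), array([ 0.4567, -0.0816]), array([ 0.4421, -0.0827])]
deck front edge [0.51216952 0.08176342] [ 0.52810238 -0.16000246]
```

```bash
python3 - <<'E'
from h import *
tgt([.450,.2517,.13],np.radians(55.6))
E
```

```text
t2.85 pos [ 0.4799 -0.1004  0.3603] q7 0.17 yawjaw 4.7 SHIFT [-0.3533  0.2304 -0.0009] ROT [ 0.000e+00 -8.882e-01 -3.000e-04] grip 0.996 F [ 0.1 -0.2 -0.7]
```

send_rows([
  [100,-0.353,0.23,-0.001,0,-0.888,0],
  [100,-0.353,0.23,-0.001,0,-0.888,0],
  [100,-0.353,0.23,-0.001,0,-0.888,0],
  [100,-0.353,0.23,-0.001,0,-0.888,0],
  [100,-0.353,0.23,-0.001,0,-0.888,0],
  [100,-0.353,0.23,-0.001,0,-0.888,0],
  [100,-0.353,0.23,-0.001,0,-0.888,0],
  [100,-0.353,0.23,-0.001,0,-0.888,0],
  [100,-0.353,0.23,-0.001,0,-0.888,0],
  [100,-0.353,0.23,-0.001,0,-0.888,0],
])

```text
clock: 3.68
position: [0.4501, 0.2487, 0.132]
ee_rot: [-0.675, 0.209, -0.209, 0.676]
ft_force: [0.9, 0.6, 0.3]
grip_width: 1.001
```

send_rows([
  [100,0,0,0,0,0,0],
  [100,0,0,0,0,0,0],
  [100,0,0,0,0,0,0],
])

```text
clock: 3.93
position: [0.4509, 0.2464, 0.133]
ee_rot: [0.675, -0.21, 0.21, -0.675]
ft_force: [0.7, -0.9, 1.0]
grip_width: 1.004
```

```bash
python3 - <<'E'
from h import *
tgt([.450,.2517,.01],np.radians(55.6))
c=wcam(); save(c,'w3.png',None,1.4)
E
```

```text
t3.93 pos [0.4509 0.2464 0.133 ] q7 0.45 yawjaw 55.5 SHIFT [-0.0038  0.123   0.0039] ROT [ 0.0005 -0.0016  0.0002] grip 1.004 F [ 0.7 -0.9  1. ]
```

View pics/w3.png

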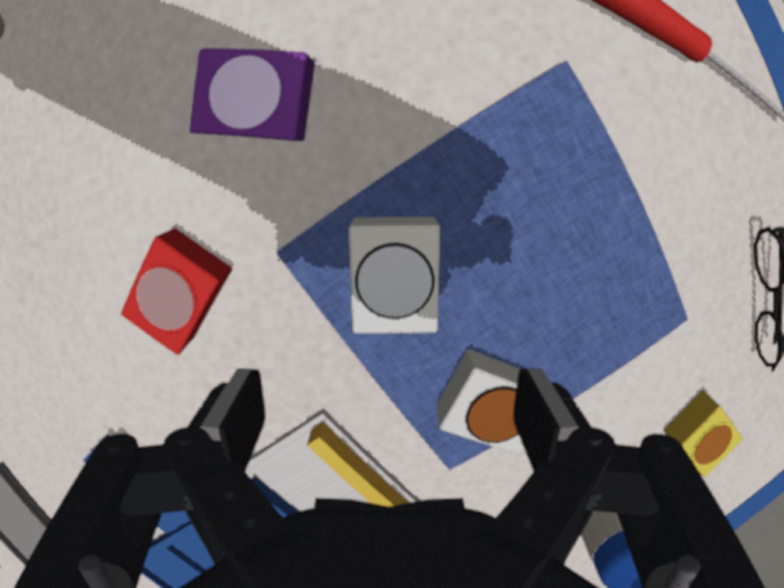

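```bash
python3 - <<'E'
from h import *
c=wcam(); a=wray(c,395/1.4,281/1.4,.032); print(a)
P=np.array([wray(c,x/1.4,y/1.4,.032)[:2] for x,y in[(352,332),(438,332),(439.5,227),(351,228)]]);print(P.mean(0)); e=np.diff(np.r_[P,P[:1]],axis=0); print([(round(np.linalg.norm(v)*1000,1),round(np.degrees(np.arctan2(v[1],v[0])),1)) for v in e])
tgt([a[0],a[1],.01],np.radians(55.6))
E
```

```text
[0.45000483 0.25185378 0.032     ]
[0.45034816 0.25175862]
[(np.float64(50.2), np.float64(55.3)), (np.float64(62.0), np.float64(146.5)), (np.float64(48.1), np.float64(-123.9)), (np.float64(61.3), np.float64(-35.5))]
t4.03 pos [0.4516 0.2457 0.1338] q7 0.45 yawjaw 55.4 SHIFT [-0.0049  0.1238  0.004 ] ROT [-0.0012 -0.0037  0.0004] grip 1.001 F [-0.6  0.4  0.8]
```

send_rows([
  [100,-0.005,0.06,0.004,0,0,0],
  [100,-0.005,0.09,0.004,0,0,0],
  [100,-0.005,0.09,0.004,0,0,0],
  [100,-0.005,0.09,0.004,0,0,0],
  [100,-0.005,0.09,0.004,0,0,0],
  [100,-0.005,0.09,0.004,0,0,0],
])

```text
clock: 4.53
position: [0.4508, 0.253, 0.0456]
ee_rot: [-0.674, 0.21, -0.211, 0.676]
ft_force: [0.3, -0.2, 1.3]
grip_width: 1.001
```

```bash
python3 - <<'E'
from h import *
tgt([.450,.2517,.01],np.radians(55.6))
E
```

```text
t4.53 pos [0.4508 0.253  0.0456] q7 0.49 yawjaw 55.4 SHIFT [ 0.      0.0356 -0.0016] ROT [-0.0035 -0.0033  0.001 ] grip 1.001 F [ 0.3 -0.2  1.3]
```

send_rows([
  [100,0,0.02,-0.001,0,0,0],
  [100,0,0.034,-0.001,0,0,0],
  [100,0,0.034,-0.001,0,0,0],
  [100,0,0.034,-0.001,0,0,0],
  [50,0,0.034,-0.001,0,0,0],
  [45,0,0.034,-0.001,0,0,0],
  [40,0,0.034,-0.001,0,0,0],
  [40,0,0.034,-0.001,0,0,0],
  [40,0,0.034,-0.001,0,0,0],
  [40,0,0.034,-0.001,0,0,0],
], squeeze=40)

```text
clock: 5.37
position: [0.4493, 0.2521, 0.0102]
ee_rot: [-0.675, 0.21, -0.21, 0.676]
ft_force: [-1.0, -1.4, 8.0]
grip_width: 0.573
```

send_rows([
  [40,0,0,0,0,0,0],
  [40,0,0,0,0,0,0],
  [40,0,0,0,0,0,0],
  [40,0,0,0,0,0,0],
])

```text
clock: 5.7
position: [0.4493, 0.2522, 0.0102]
ee_rot: [-0.675, 0.21, -0.21, 0.676]
ft_force: [-1.0, -1.8, 6.9]
grip_width: 0.581
```

```bash
python3 - <<'E'
from h import *
tgt([.450,.2517,.15],np.radians(5))
E
```

```text
t5.70 pos [0.4493 0.2522 0.0102] q7 0.52 yawjaw 55.5 SHIFT [ 0.0009 -0.1398  0.0002] ROT [-1.800e-03  8.807e-01 -6.000e-04] grip 0.581 F [-1.  -1.8  6.9]
```

send_rows([
  [40,0,-0.04,0,0,0,0],
  [40,0,-0.08,0,0,0,0],
  [40,0,-0.12,0,0,0,0],
  [40,0,-0.14,0,0,0,0],
  [40,0,-0.14,0,0,0,0],
  [40,0,-0.14,0,0,0,0],
])

```text
clock: 6.2
position: [0.4491, 0.2522, 0.1503]
ee_rot: [-0.674, 0.209, -0.21, 0.676]
ft_force: [-0.4, -0.3, -1.3]
grip_width: 0.582
```

```bash
python3 - <<'E'
from h import *
tgt([.577,-.1097,.10],np.radians(5.1))
E
```

```text
t6.20 pos [0.4491 0.2522 0.1503] q7 0.43 yawjaw 55.5 SHIFT [ 0.3105  0.0497 -0.2258] ROT [-0.0029  0.8791 -0.0011] grip 0.582 F [-0.4 -0.3 -1.3]
```

send_rows([
  [40,0.31,0.05,-0.226,0,0.88,0],
  [40,0.31,0.05,-0.226,0,0.88,0],
  [40,0.31,0.05,-0.226,0,0.88,0],
  [40,0.31,0.05,-0.226,0,0.88,0],
  [40,0.31,0.05,-0.226,0,0.88,0],
  [40,0.31,0.05,-0.226,0,0.88,0],
  [40,0.31,0.05,-0.226,0,0.88,0],
  [40,0.31,0.05,-0.226,0,0.88,0],
  [40,0.31,0.05,-0.226,0,0.88,0],
  [40,0.31,0.05,-0.226,0,0.88,0],
])

```text
clock: 7.03
position: [0.5748, -0.1176, 0.0969]
ee_rot: [0.522, -0.479, 0.48, -0.518]
ft_force: [0.0, -1.3, -1.2]
grip_width: 0.576
```

send_rows([
  [40,0,0,0,0,0,0],
  [40,0,0,0,0,0,0],
  [40,0,0,0,0,0,0],
  [40,0,0,0,0,0,0],
])

```text
clock: 7.37
position: [0.5755, -0.1086, 0.0984]
ee_rot: [0.522, -0.477, 0.477, -0.522]
ft_force: [-0.7, -0.1, -0.6]
grip_width: 0.581
```

```bash
python3 - <<'E'
from h import *
tgt([.577,-.1097,.05],np.radians(5.1))
c=wcam(); save(c,'w4.png',None,1.4)
E
```

```text
t7.37 pos [ 0.5755 -0.1086  0.0984] q7 0.45 yawjaw 5.2 SHIFT [0.0013 0.0484 0.0014] ROT [ 0.0009  0.001  -0.0009] grip 0.581 F [-0.7 -0.1 -0.6]
```

View pics/w4.png

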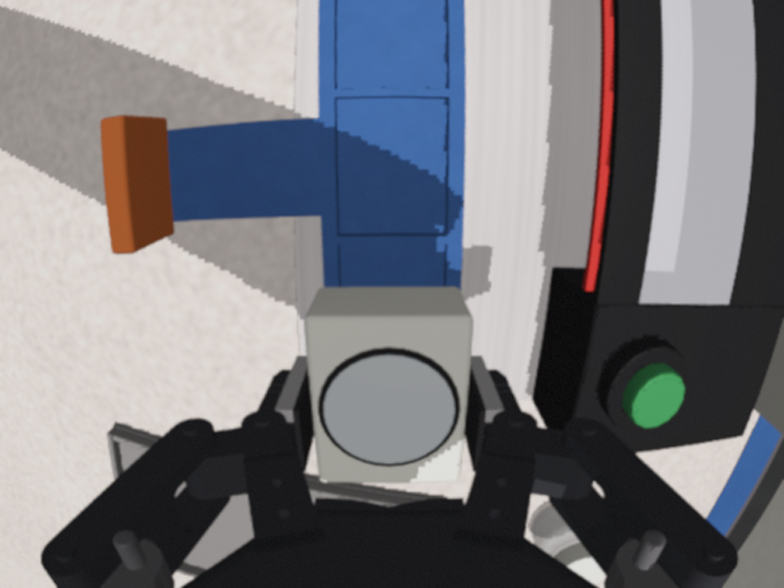

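```bash
python3 - <<'E'
from h import *
c=wcam(); save(c,'w4c.png',(220,50,340,215),4.5)
E
```

```text
(no output)
```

View pics/w4c.png

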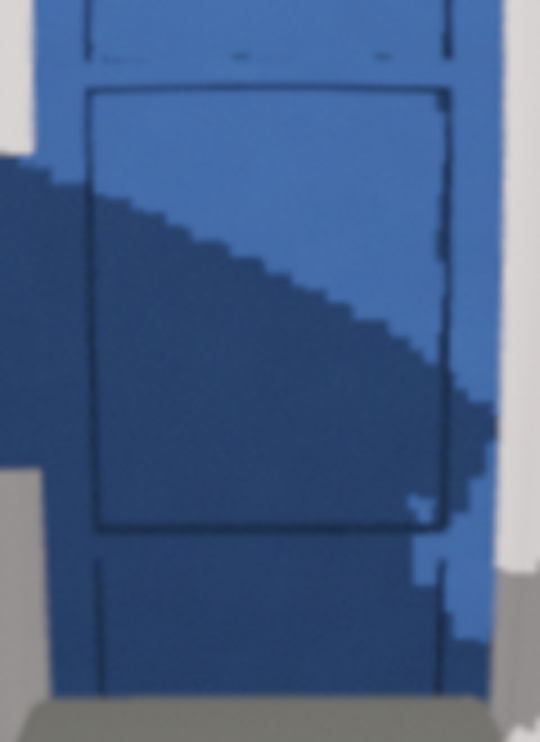

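```bash
python3 - <<'E'
from h import *
c=wcam()
g=lambda x,y,z: wray(c,220+x/4.5,50+y/4.5,z)[:2]
def show(nm,P):
    P=np.array(P);e=np.diff(np.r_[P,P[:1]],axis=0); print(nm,P.mean(0).round(4),[(round(np.linalg.norm(v)*1000,1),round(np.degrees(np.arctan2(v[1],v[0])),1)) for v in e]); return P.mean(0)
p2=show('pocket2',[g(*q,.022) for q in[(86,86),(451,88),(447,531),(96,531)]])
for q in[(96,560),(447,560),(86,60),(451,60)]: print(g(*q,.022).round(4))
print('plate edges',[g(*q,.022).round(4) for q in[(35,150),(503,150),(50,690),(492,690)]])
# carrier held: top lens centre & top face far-edge ; TCP-based top height: grasp was with TCP .0102 carrier base .002
p,r,o=pose(); zt=p[2]-.0102+.032
L=wray(c,389/1.4,407/1.4,zt); print('lens',L.round(4),'tcp',p.round(4),'off',(L-p)[:2].round(4))
show('ctop',[wray(c,x/1.4,y/1.4,zt)[:2] for x,y in[(308,319),(471,317),(463,481),(316,481)]])
E
```

```text
pocket2 [ 0.5709 -0.0393] [(np.float64(53.6), np.float64(4.9)), (np.float64(67.3), np.float64(-84.4)), (np.float64(53.7), np.float64(-174.8)), (np.float64(67.5), np.float64(95.5))]
[ 0.5477 -0.0798]
[ 0.6014 -0.0749]
[ 0.5406 -0.0041]
[0.5939 0.0008]
plate edges [array([ 0.5342, -0.0181]), array([ 0.6029, -0.0118]), array([ 0.5416, -0.1013]), array([ 0.6112, -0.0951])]
lens [ 0.5755 -0.107   0.1208] tcp [ 0.5758 -0.109   0.099 ] off [-0.0003  0.002 ]
ctop [ 0.5758 -0.1081] [(np.float64(46.7), np.float64(5.9)), (np.float64(62.2), np.float64(-82.7)), (np.float64(51.3), np.float64(-174.9)), (np.float64(61.5), np.float64(93.0))]
```

send_rows([
  [40,0.0027,0.03,0.0016,0,0,0],
  [40,0.0027,0.05,0.0016,0,0,0],
  [40,0.0027,0.062,0.0016,0,0,0],
  [40,0.0027,0.062,0.0016,0,0,0],
  [40,0.0027,0.062,0.0016,0,0,0],
  [40,0.0027,0.062,0.0016,0,0,0],
])

```text
clock: 8.02
position: [0.5784, -0.1129, 0.0382]
ee_rot: [-0.521, 0.477, -0.478, 0.522]
ft_force: [-0.0, -0.5, -1.0]
grip_width: 0.576
```

```bash
python3 - <<'E'
from h import *
tgt([.5776,-.111,.022],np.radians(5.3))
c=wcam(); save(c,'w5.png',(200,60,360,360),2); save(c,'w5c.png',(210,130,350,260),5)
E
```

```text
t8.02 pos [ 0.5784 -0.1129  0.0382] q7 0.5 yawjaw 5.0 SHIFT [-0.0019  0.0162 -0.0007] ROT [-0.0016 -0.0044  0.0002] grip 0.576 F [-0.  -0.5 -1. ]
```

View pics/w5c.png

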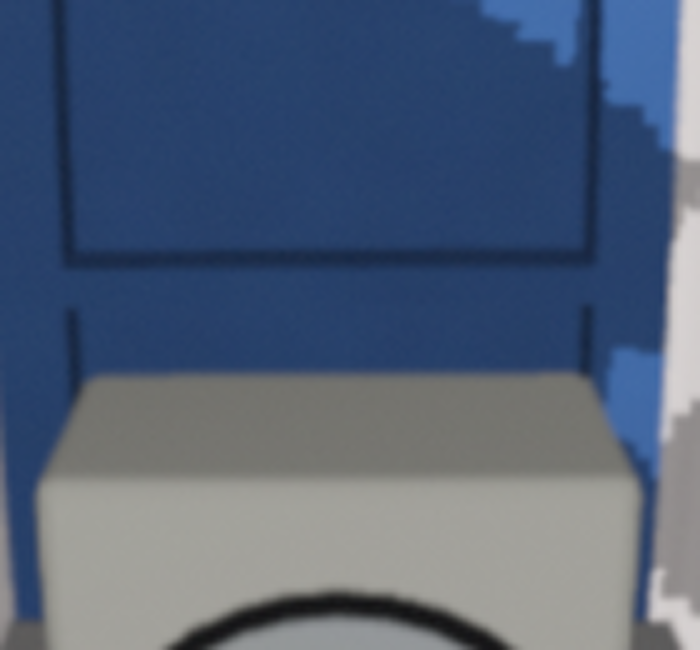

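```bash
python3 - <<'E'
from h import *
c=wcam(); p,r,o=pose(); M=r.as_matrix()
g=lambda x,y,z: np.array(wray(c,210+x/5,130+y/5,z))
zb=p[2]-.0082
S=np.array([[np.sin(.0925),-np.cos(.0925)],[np.cos(.0925),np.sin(.0925)]]) # rows: -y', x' axis
tl=lambda P:(S@(P-p)[:2]*1000).round(1)
print('tool-ish coords (-y,x) mm')
print('carrier bottom edge',tl(g(82,378,zb)),tl(g(592,377,zb)))
print('carrier top edge',tl(g(40,480,zb+.03)),tl(g(641,480,zb+.03)))
print('pocket1 top corners',tl(g(68,305,.022)),tl(g(592,305,.022)))
print('pocket2 bottom corners',tl(g(66,266,.022)),tl(g(597,264,.022)))
print('pocket1 side low',tl(g(77,370,.022)),tl(g(588,370,.022)))
E
```

```text
tool-ish coords (-y,x) mm
carrier bottom edge [-31.1 -25.1] [-30.9  24.8]
carrier top edge [-32.1 -24. ] [-31.9  24.3]
pocket1 top corners [-36.2 -27.5] [-36.   25.9]
pocket2 bottom corners [-40.3 -27.5] [-40.3  26.2]
pocket1 side low [-29.3 -26.9] [-29.   25.7]
```

send_rows([
  [40,-0.0025,0.0,-0.0006,0,0,0],
  [40,-0.0025,0.003,-0.0006,0,0,0],
  [40,-0.0025,0.006,-0.0006,0,0,0],
  [40,-0.0025,0.009,-0.0006,0,0,0],
  [40,-0.0025,0.012,-0.0006,0,0,0],
  [40,-0.0025,0.014,-0.0006,0,0,0],
  [40,-0.0025,0.014,-0.0006,0,0,0],
  [40,-0.0025,0.014,-0.0006,0,0,0],
])

```text
clock: 8.78
position: [0.5768, -0.1104, 0.0228]
ee_rot: [0.522, -0.478, 0.477, -0.521]
ft_force: [0.1, 0.6, -0.8]
grip_width: 0.575
```

```bash
python3 - <<'E'
from h import *
tgt([.5776,-.111,.022],np.radians(5.3))
c=wcam(); save(c,'w6.png',(200,60,360,360),2); save(c,'w6c.png',(210,130,350,260),5)
E
```

```text
t8.78 pos [ 0.5768 -0.1104  0.0228] q7 0.5 yawjaw 5.0 SHIFT [0.0006 0.0008 0.0008] ROT [ 0.0003 -0.0046 -0.    ] grip 0.575 F [ 0.1  0.6 -0.8]
```

View pics/w6c.png

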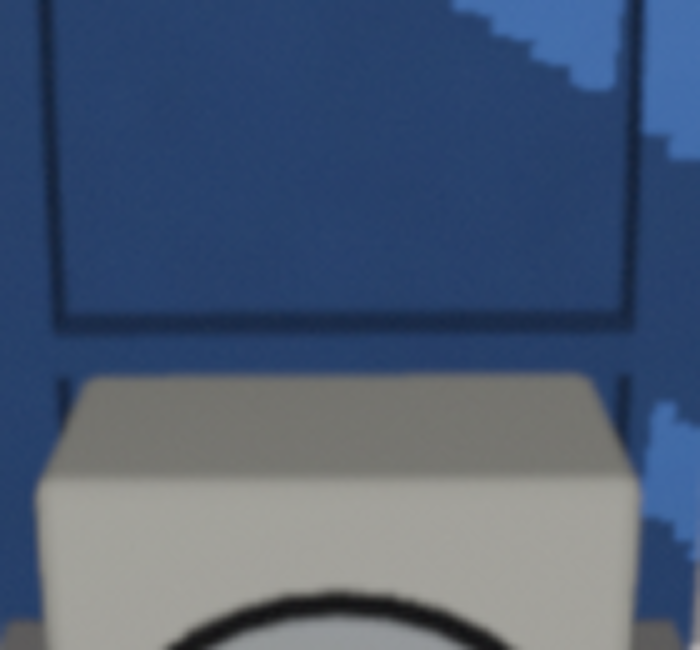

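Inside the pocket with no contact force. Releasing.

send_rows([
  [75,0,0,0,0,0,0],
  [80,0,0,0,0,0,0],
  [80,0,0,0,0,0,0],
  [80,0,0,0,0,0,0],
  [80,0,-0.02,0,0,0,0],
  [80,0,-0.06,0,0,0,0],
  [100,0,-0.1,0,0,0,0],
  [100,0,-0.13,0,0,0,0],
  [100,0,-0.13,0,0,0,0],
])

```text
clock: 9.58
position: [0.5798, -0.1114, 0.1595]
ee_rot: [-0.519, 0.475, -0.48, 0.524]
ft_force: [0.9, -0.6, -0.1]
grip_width: 0.998
```

```bash
python3 - <<'E'
from h import *
tgt([.5635,.2565,.13],np.radians(122))
c=wcam(); save(c,'w7.png',None,1.4)
E
```

```text
t9.58 pos [ 0.5798 -0.1114  0.1595] q7 0.41 yawjaw 5.0 SHIFT [-0.368   0.0294  0.0156] ROT [-0.0085  1.0996 -0.0043] grip 0.998 F [ 0.9 -0.6 -0.1]
```

View pics/w7.png

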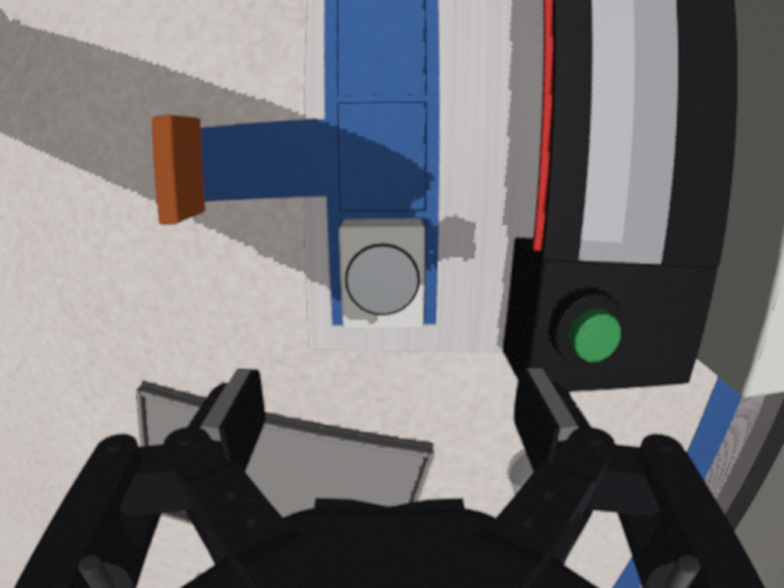

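Clear carrier seated at about (382,279) in this view, square in pocket 1. Next, the amber carrier.

send_rows([
  [100,-0.04,0,0.002,0,0.11,0],
  [100,-0.08,0,0.004,0,0.22,0],
  [100,-0.12,0,0.006,0,0.33,0],
  [100,-0.16,0,0.008,0,0.44,0],
  [100,-0.2,0,0.01,0,0.55,0],
  [100,-0.24,0,0.011,0,0.66,0],
  [100,-0.28,0,0.012,0,0.77,0],
  [100,-0.32,0,0.013,0,0.88,0],
  [100,-0.35,0,0.015,0,0.99,0],
  [100,-0.368,0,0.016,0,1.1,0],
])

```text
clock: 10.47
position: [0.5587, 0.2626, 0.1516]
ee_rot: [-0.195, 0.68, -0.679, 0.194]
ft_force: [0.2, -0.1, 0.4]
grip_width: 0.999
```

send_rows([
  [100,0,0.01,0,0,0,0],
  [100,0,0.02,0,0,0,0],
  [100,0,0.02,0,0,0,0],
  [100,0,0.02,0,0,0,0],
])

```text
clock: 10.8
position: [0.5601, 0.2557, 0.132]
ee_rot: [0.195, -0.679, 0.68, -0.194]
ft_force: [0.3, -0.1, 0.0]
grip_width: 1.001
```

```bash
python3 - <<'E'
from h import *
tgt([.5635,.2565,.13],np.radians(122))
c=wcam(); save(c,'w8.png',None,1.4)
E
```

```text
t10.80 pos [0.5601 0.2557 0.132 ] q7 -1.23 yawjaw -58.0 SHIFT [-0.0033  0.002   0.0011] ROT [-0.0004 -0.0006  0.0022] grip 1.001 F [ 0.3 -0.1  0. ]
```

View pics/w8.png

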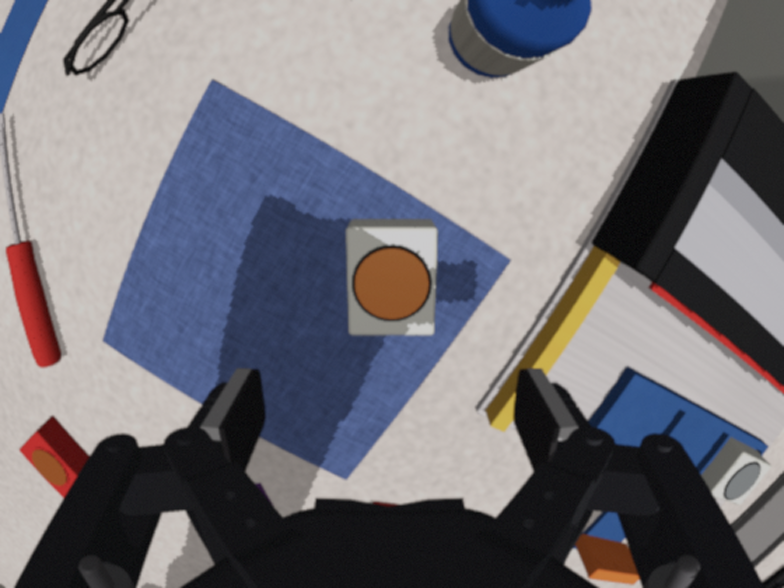

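```bash
python3 - <<'E'
from h import *
c=wcam(); print(wray(c,392/1.4,283/1.4,.032)[:2], c['T'][:3,3])
P=np.array([wray(c,x/1.4,y/1.4,.032)[:2] for x,y in[(350,335),(434,334),(436,227),(348,229)]]);print(P.mean(0)); e=np.diff(np.r_[P,P[:1]],axis=0); print([(round(np.linalg.norm(v)*1000,1),round(np.degrees(np.arctan2(v[1],v[0])),1)) for v in e])
print('spray', wray(c,515/1.4,10/1.4,.1)[:2])
a=wray(c,392/1.4,283/1.4,.032)
tgt([a[0],a[1],.01],np.radians(122))
E
```

```text
[0.56366997 0.25667855] [0.62734683 0.29840433 0.2746359 ]
[0.56358682 0.25661144]
[(np.float64(49.0), np.float64(-57.4)), (np.float64(63.0), np.float64(32.6)), (np.float64(47.7), np.float64(123.3)), (np.float64(62.5), np.float64(-148.6))]
spray [0.70069025 0.28665248]
t10.90 pos [0.5608 0.2562 0.1332] q7 -1.23 yawjaw -58.1 SHIFT [-0.0027  0.1232  0.0011] ROT [-0.    -0.001 -0.   ] grip 0.998 F [-0.2 -0.6 -0.1]
```

send_rows([
  [100,-0.003,0.03,0.001,0,0,0],
  [100,-0.003,0.06,0.001,0,0,0],
  [100,-0.003,0.09,0.001,0,0,0],
  [100,-0.003,0.09,0.001,0,0,0],
  [100,-0.003,0.09,0.001,0,0,0],
  [100,-0.003,0.09,0.001,0,0,0],
])

```text
clock: 11.4
position: [0.5647, 0.2582, 0.0451]
ee_rot: [-0.194, 0.68, -0.68, 0.196]
ft_force: [-0.2, 0.3, 0.3]
grip_width: 0.999
```

```bash
python3 - <<'E'
from h import *
tgt([.5636,.2566,.0102],np.radians(122.5))
E
```

```text
t11.40 pos [0.5647 0.2582 0.0451] q7 -1.17 yawjaw -58.0 SHIFT [0.0019 0.0349 0.0007] ROT [-0.0002 -0.0091 -0.0022] grip 0.999 F [-0.2  0.3  0.3]
```

send_rows([
  [100,0.001,0.02,0.0005,0,-0.005,0],
  [100,0.001,0.034,0.0005,0,-0.005,0],
  [100,0.001,0.034,0.0005,0,-0.005,0],
  [100,0.001,0.034,0.0005,0,-0.005,0],
  [50,0.001,0.034,0.0005,0,-0.005,0],
  [45,0.001,0.034,0.0005,0,-0.005,0],
  [40,0.001,0.034,0.0005,0,-0.005,0],
  [40,0.001,0.034,0.0005,0,-0.005,0],
  [40,0.001,0.034,0.0005,0,-0.005,0],
  [40,0.001,0.034,0.0005,0,-0.005,0],
], squeeze=40)

```text
clock: 12.23
position: [0.5635, 0.2577, 0.01]
ee_rot: [-0.196, 0.679, -0.679, 0.197]
ft_force: [-2.1, 0.5, 6.2]
grip_width: 0.576
```

send_rows([
  [40,0,0,0,0,0,0],
  [40,0,0,0,0,0,0],
  [40,0,0,0,0,0,0],
  [40,0,-0.04,0,0,0,0],
  [40,0,-0.08,0,0,0,0],
  [40,0,-0.11,0,0,0,0],
  [40,0,-0.12,0,0,0,0],
  [40,0,-0.12,0,0,0,0],
])

```text
clock: 12.9
position: [0.5644, 0.258, 0.1322]
ee_rot: [-0.195, 0.68, -0.679, 0.198]
ft_force: [0.1, 0.6, -1.3]
grip_width: 0.578
```

```bash
python3 - <<'E'
from h import *
# pocket3
a=np.radians(5.3); p=np.array([.5709,-.0393])+.072*np.array([-np.sin(a),np.cos(a)]); print(p)
tgt([p[0],p[1],.06],a)
E
```

```text
[0.56424932 0.03239218]
t12.90 pos [0.5644 0.258  0.1322] q7 -1.22 yawjaw -57.7 SHIFT [0.1211 0.0715 0.1906] ROT [-0.0024 -1.0995 -0.0048] grip 0.578 F [ 0.1  0.6 -1.3]
```

send_rows([
  [40,0.012,0.0,0.019,0,-0.11,0],
  [40,0.024,0.0,0.038,0,-0.22,0],
  [40,0.036,0.0,0.057,0,-0.33,0],
  [40,0.048,0.0,0.076,0,-0.44,0],
  [40,0.06,0.0,0.095,0,-0.55,0],
  [40,0.073,0.0,0.115,0,-0.66,0],
  [40,0.085,0.01,0.133,0,-0.77,0],
  [40,0.097,0.03,0.152,0,-0.88,0],
  [40,0.11,0.05,0.171,0,-0.99,0],
  [40,0.121,0.07,0.191,0,-1.1,0],
])

```text
clock: 13.73
position: [0.5614, 0.0305, 0.0568]
ee_rot: [0.524, -0.475, 0.474, -0.524]
ft_force: [0.2, -0.2, -0.3]
grip_width: 0.574
```

send_rows([
  [40,0,0,0,0,0,0],
  [40,0,0,0,0,0,0],
  [40,0,0,0,0,0,0],
  [40,0,0,0,0,0,0],
])

```text
clock: 14.07
position: [0.5629, 0.0327, 0.059]
ee_rot: [-0.523, 0.476, -0.476, 0.523]
ft_force: [-0.4, 0.2, -1.1]
grip_width: 0.575
```

```bash
python3 - <<'E'
from h import *
tgt([.56425,.0324,.022],np.radians(5.3))
c=wcam(); save(c,'w9.png',None,1.4)
E
```

```text
t14.07 pos [0.5629 0.0327 0.059 ] q7 0.19 yawjaw 5.3 SHIFT [0.0004 0.037  0.0013] ROT [-0.0002  0.0008 -0.0005] grip 0.575 F [-0.4  0.2 -1.1]
```

View pics/w9.png

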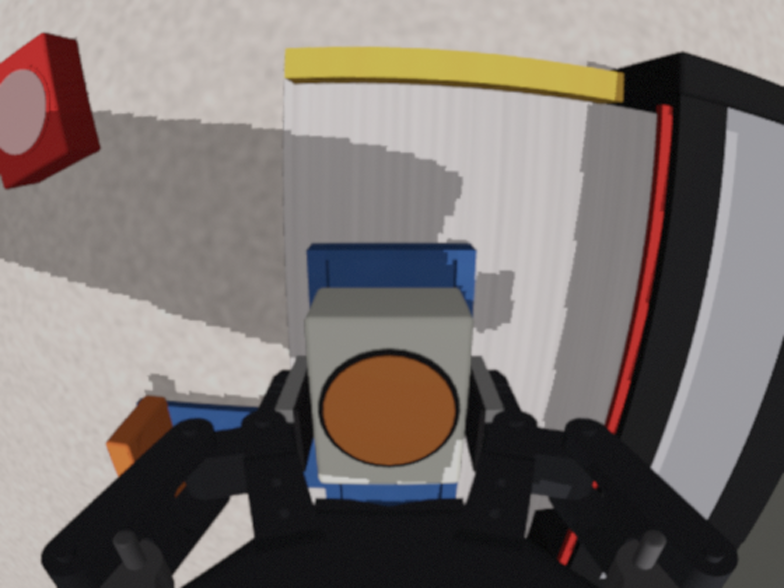

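send_rows([
  [40,0,0.012,0.001,0,0,0],
  [40,0,0.02,0.001,0,0,0],
  [40,0,0.022,0.001,0,0,0],
  [40,0,0.022,0.001,0,0,0],
  [40,0,0.022,0.001,0,0,0],
])

```text
clock: 14.53
position: [0.5635, 0.0314, 0.0367]
ee_rot: [0.523, -0.476, 0.476, -0.522]
ft_force: [0.6, 0.1, -0.7]
grip_width: 0.579
```

```bash
python3 - <<'E'
from h import *
tgt([.56425,.0324,.022],np.radians(5.3))
c=wcam(); save(c,'w10c.png',(210,130,350,260),5)
E
```

```text
t14.53 pos [0.5635 0.0314 0.0367] q7 0.21 yawjaw 5.3 SHIFT [-0.0009  0.0147  0.0008] ROT [0.0006 0.0005 0.0002] grip 0.579 F [ 0.6  0.1 -0.7]
```

View pics/w10c.png

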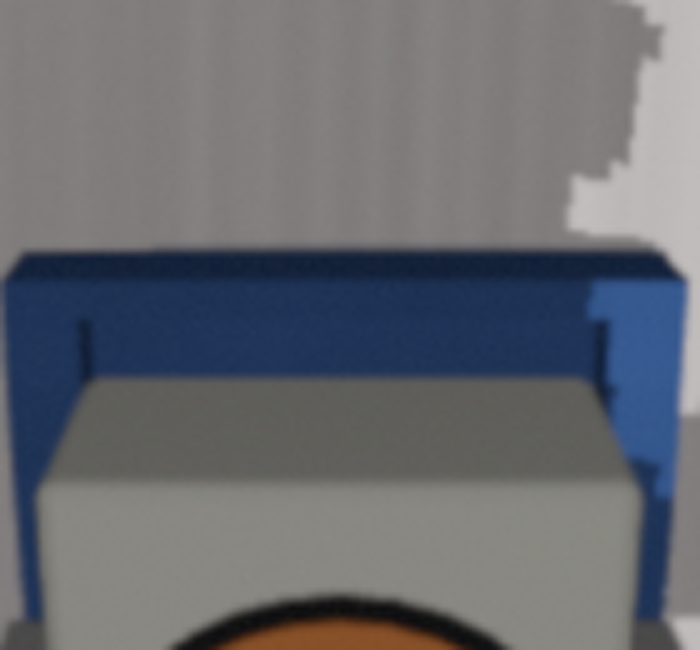

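```bash
python3 - <<'E'
from h import *
c=wcam(); p,r,o=pose()
g=lambda x,y,z: np.array(wray(c,210+x/5,130+y/5,z))
zb=p[2]-.008
S=np.array([[np.sin(.0925),-np.cos(.0925)],[np.cos(.0925),np.sin(.0925)]])
tl=lambda P:(S@(P-p)[:2]*1000).round(1)
print('carrier bottom edge',tl(g(86,380,zb)),tl(g(592,380,zb)))
print('carrier top edge',tl(g(42,485,zb+.03)),tl(g(641,485,zb+.03)))
print('pocket3 top corners',tl(g(80,318,.022)),tl(g(608,318,.022)))
print('plate corners',tl(g(6,280,.022)),tl(g(685,280,.022)))
E
```

```text
carrier bottom edge [-30.9 -24.9] [-30.9  24.5]
carrier top edge [-31.8 -24. ] [-31.8  24. ]
pocket3 top corners [-35.1 -26.4] [-35.1  27. ]
plate corners [-39.1 -33.9] [-39.1  34.8]
```

send_rows([
  [40,-0.0016,0.0,0.0005,0,0,0],
  [40,-0.0016,0.003,0.0005,0,0,0],
  [40,-0.0016,0.006,0.0005,0,0,0],
  [40,-0.0016,0.009,0.0005,0,0,0],
  [40,-0.0016,0.012,0.0005,0,0,0],
  [40,-0.0016,0.013,0.0005,0,0,0],
  [40,-0.0016,0.013,0.0005,0,0,0],
  [40,-0.0016,0.013,0.0005,0,0,0],
])

```text
clock: 15.3
position: [0.564, 0.033, 0.0239]
ee_rot: [0.523, -0.476, 0.476, -0.523]
ft_force: [0.5, 0.4, -0.1]
grip_width: 0.578
```

```bash
python3 - <<'E'
from h import *
tgt([.56425,.0324,.022],np.radians(5.3))
c=wcam(); save(c,'w11c.png',(210,130,350,260),5)
E
```

```text
t15.30 pos [0.564  0.033  0.0239] q7 0.22 yawjaw 5.3 SHIFT [0.0006 0.0019 0.0002] ROT [ 0.0001  0.0004 -0.    ] grip 0.578 F [ 0.5  0.4 -0.1]
```

View pics/w11c.png

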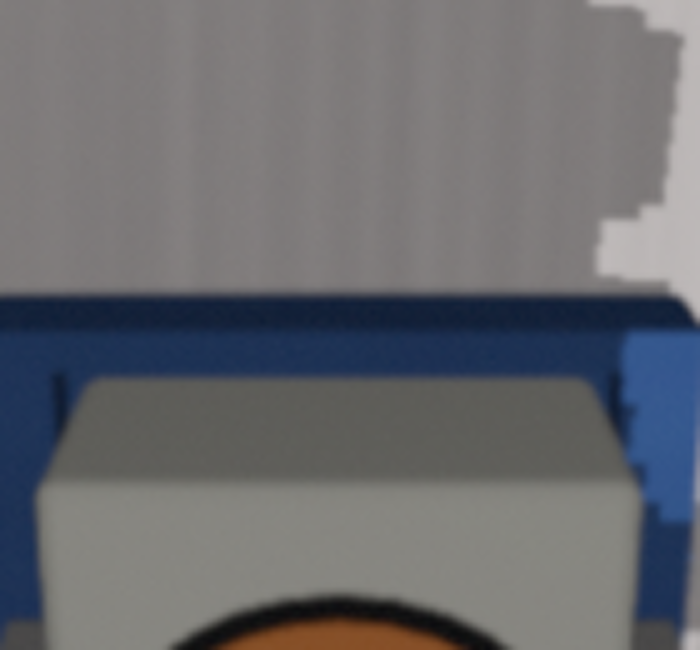

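send_rows([
  [40,0,0.001,0,0,0,0],
  [75,0,0.001,0,0,0,0],
  [80,0,0.001,0,0,0,0],
  [80,0,0.001,0,0,0,0],
  [80,0,0.001,0,0,0,0],
  [80,0,-0.02,0,0,0,0],
  [80,0,-0.06,0,0,0,0],
  [80,0,-0.1,0,0,0,0],
  [80,0,-0.13,0,0,0,0],
  [80,0,-0.13,0,0,0,0],
])

```text
clock: 16.18
position: [0.5673, 0.0329, 0.1604]
ee_rot: [-0.52, 0.475, -0.478, 0.525]
ft_force: [0.5, -0.2, 0.4]
grip_width: 0.803
```

```bash
python3 - <<'E'
from h import *
tgt([.4467,-.0508,.13],np.radians(5.1))
E
```

```text
t16.18 pos [0.5673 0.0329 0.1604] q7 0.12 yawjaw 5.3 SHIFT [ 0.0722  0.0291 -0.128 ] ROT [-0.009   0.0033 -0.0017] grip 0.803 F [ 0.5 -0.2  0.4]
```

send_rows([
  [60,0.02,0.008,-0.035,0,0,0],
  [60,0.04,0.016,-0.07,0,0,0],
  [60,0.06,0.024,-0.105,0,0,0],
  [60,0.072,0.029,-0.128,0,0,0],
  [60,0.072,0.029,-0.128,0,0,0],
  [60,0.072,0.029,-0.128,0,0,0],
  [60,0.072,0.029,-0.128,0,0,0],
  [60,0.072,0.029,-0.128,0,0,0],
])

```text
clock: 16.85
position: [0.4443, -0.05, 0.1254]
ee_rot: [-0.523, 0.476, -0.476, 0.523]
ft_force: [-0.7, 0.3, 0.2]
grip_width: 0.602
```

```bash
python3 - <<'E'
from h import *
tgt([.4467,-.0508,.026],np.radians(5.1))
c=wcam(); save(c,'w12.png',None,1.4)
E
```

```text
t16.85 pos [ 0.4443 -0.05    0.1254] q7 0.12 yawjaw 5.4 SHIFT [0.001  0.0994 0.0023] ROT [-0.0009  0.0049  0.0003] grip 0.602 F [-0.7  0.3  0.2]
```

View pics/w12.png

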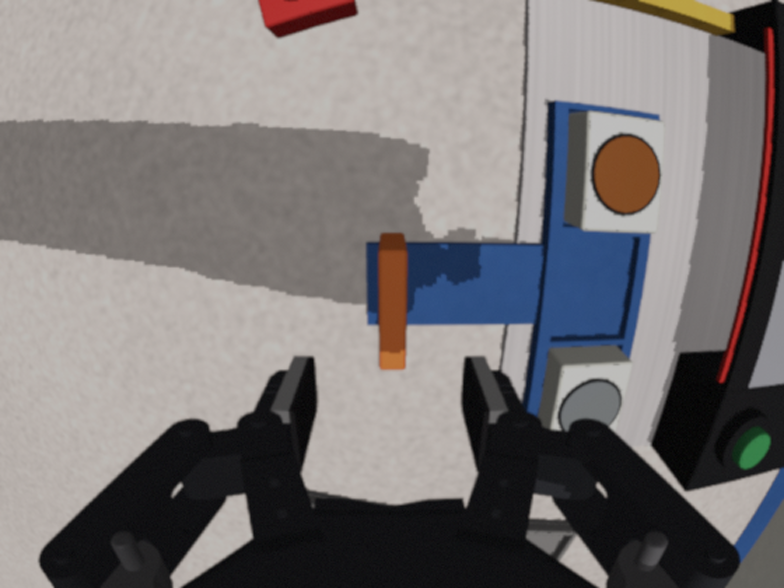

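```bash
python3 - <<'E'
from h import *
c=wcam()
P=np.array([wray(c,x/1.4,y/1.4,.060)[:2] for x,y in[(380,247),(407,247),(405,352),(380,352)]]);print(P.round(4),P.mean(0)); e=np.diff(np.r_[P,P[:1]],axis=0); print([(round(np.linalg.norm(v)*1000,1),round(np.degrees(np.arctan2(v[1],v[0])),1)) for v in e])
m=P.mean(0); tgt([m[0],m[1],.026],np.radians(5.1))
E
```

```text
[[ 0.4369 -0.0181]
 [ 0.4495 -0.0169]
 [ 0.4542 -0.0708]
 [ 0.4417 -0.072 ]] [ 0.44556972 -0.04444517]
[(np.float64(12.6), np.float64(5.4)), (np.float64(54.1), np.float64(-85.0)), (np.float64(12.6), np.float64(-174.7)), (np.float64(54.1), np.float64(95.0))]
t16.95 pos [ 0.4441 -0.0501  0.1252] q7 0.12 yawjaw 5.4 SHIFT [-0.0056  0.0991  0.002 ] ROT [-0.0003  0.005   0.0007] grip 0.598 F [-0.3 -0.1 -0.1]
```

send_rows([
  [60,0,0.03,0.002,0,0.003,0],
  [60,0,0.06,0.002,0,0.003,0],
  [60,0,0.085,0.002,0,0.003,0],
  [60,0,0.099,0.002,0,0.003,0],
  [60,0,0.099,0.002,0,0.003,0],
  [60,0,0.099,0.002,0,0.003,0],
  [60,0,0.099,0.002,0,0.003,0],
])

```text
clock: 17.53
position: [0.4462, -0.0504, 0.0269]
ee_rot: [-0.522, 0.477, -0.477, 0.522]
ft_force: [0.8, -0.7, 0.1]
grip_width: 0.598
```

```bash
python3 - <<'E'
from h import *
tgt([.4463,-.050,.026],np.radians(5.1))
c=wcam(); save(c,'w13.png',None,1.4)
E
```

```text
t17.53 pos [ 0.4462 -0.0504  0.0269] q7 0.29 yawjaw 5.2 SHIFT [-0.0004  0.0009  0.0002] ROT [-0.001   0.0012  0.0004] grip 0.598 F [ 0.8 -0.7  0.1]
```

View pics/w13.png

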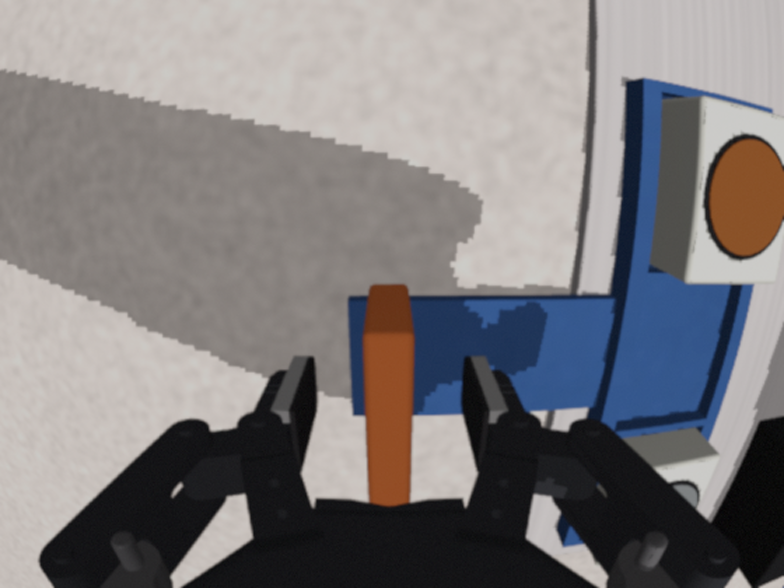

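send_rows([
  [30,0,0,0,0,0,0],
  [20,0,0,0,0,0,0],
  [14,0,0,0,0,0,0],
  [8,0,0,0,0,0,0],
  [5,0,0,0,0,0,0],
  [5,0,0,0,0,0,0],
  [5,0,0,0,0,0,0],
], squeeze=60)

```text
clock: 18.17
position: [0.4457, -0.0501, 0.0264]
ee_rot: [-0.522, 0.477, -0.477, 0.522]
ft_force: [-1.6, 1.5, 6.8]
grip_width: 0.157
```

```bash
python3 - <<'E'
from h import *
im=cv2.imread('pics/w9.png')[20:280,270:690]; cv2.imwrite('pics/w9c.png',cv2.resize(im,None,fx=1.85,fy=1.85))
tgt([.4463,-.050,.026],np.radians(5.1))
E
```

```text
t18.17 pos [ 0.4457 -0.0501  0.0264] q7 0.29 yawjaw 5.2 SHIFT [-0.      0.0004  0.0006] ROT [-0.0007  0.0012 -0.0005] grip 0.157 F [-1.6  1.5  6.8]
```

View pics/w9c.png

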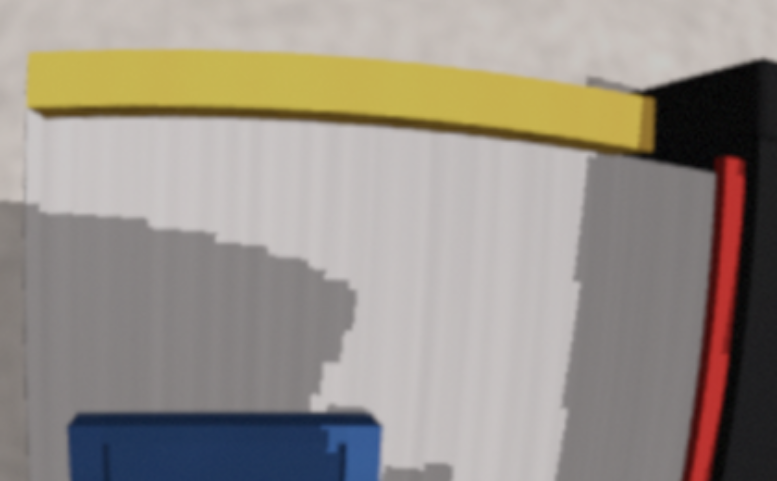

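```bash
python3 - <<'E'
from h import *
c=wcam(); T=np.eye(4); T[:3,:3]=R.from_quat([-0.523,.476,-.476,.523]).as_matrix(); T[:3,3]=[.5629,.0327,.059]; c['T']=T@c['T_tool_cam']
g=lambda x,y,z: np.array(wray(c,(270+x/1.85)/1.4,(20+y/1.85)/1.4,z))[:2]
for nm,pts,z in[('wall top',[(30,108),(300,114),(635,151)],.028),('wall foot',[(45,116),(300,121),(600,153)],.008),('plate top',[(70,425),(380,425)],.022),('plate foot',[(80,413),(375,413)],.008)]:
    P=np.array([g(*q,z) for q in pts]); v=P[-1]-P[0]
    a=np.radians(5); yy=P@np.array([-np.sin(a),np.cos(a)])
    print(nm,P.round(4).tolist(),'yaw',np.degrees(np.arctan2(v[1],v[0])).round(2),'y5',yy.round(4))
print('red top end', g(730,157,.058))
E
```

```text
wall top [[0.5143, 0.1351], [0.5691, 0.1379], [0.6432, 0.143]] yaw 3.51 y5 [0.0898 0.0878 0.0864]
wall foot [[0.5132, 0.136], [0.5708, 0.1393], [0.6438, 0.144]] yaw 3.52 y5 [0.0908 0.089  0.0874]
plate top [[0.5264, 0.0674], [0.5944, 0.0738]] yaw 5.38 y5 [0.0212 0.0217]
plate foot [[0.5263, 0.067], [0.5958, 0.0736]] yaw 5.4 y5 [0.0209 0.0214]
red top end [0.64904891 0.14147979]
```

Handle is gripped (13 mm). The scanner yaw is about 3.8° against the shuttle's 5.2°, so I'll rotate slightly while sliding left.

send_rows([
  [5,-0.004,0,0,0,0.003,0],
  [5,-0.01,0,0,0,0.006,0],
  [5,-0.018,0,0,0,0.009,0],
  [5,-0.026,0,0,0,0.012,0],
  [5,-0.034,0,0.001,0,0.015,0],
  [5,-0.042,0,0.001,0,0.018,0],
  [5,-0.05,0,0.001,0,0.021,0],
  [5,-0.057,0,0.0015,0,0.024,0],
  [5,-0.06,0,0.0015,0,0.024,0],
  [5,-0.06,0,0.0015,0,0.024,0],
])

```text
clock: 19.05
position: [0.442, 0.0097, 0.0264]
ee_rot: [-0.516, 0.483, -0.484, 0.517]
ft_force: [-0.1, -1.9, 4.1]
grip_width: 0.151
```

```bash
python3 - <<'E'
from h import *
tgt([.4463,-.050,.026],np.radians(3.8))
c=wcam(); save(c,'w14.png',None,1.4); c=cam('scene'); save(c,'s14.png',(190,190,330,300),5.5)
E
```

```text
t19.05 pos [0.442  0.0097 0.0264] q7 0.11 yawjaw 3.8 SHIFT [0.0598 0.0004 0.0003] ROT [-0.0013 -0.0004  0.    ] grip 0.151 F [-0.1 -1.9  4.1]
```

View pics/w14.png

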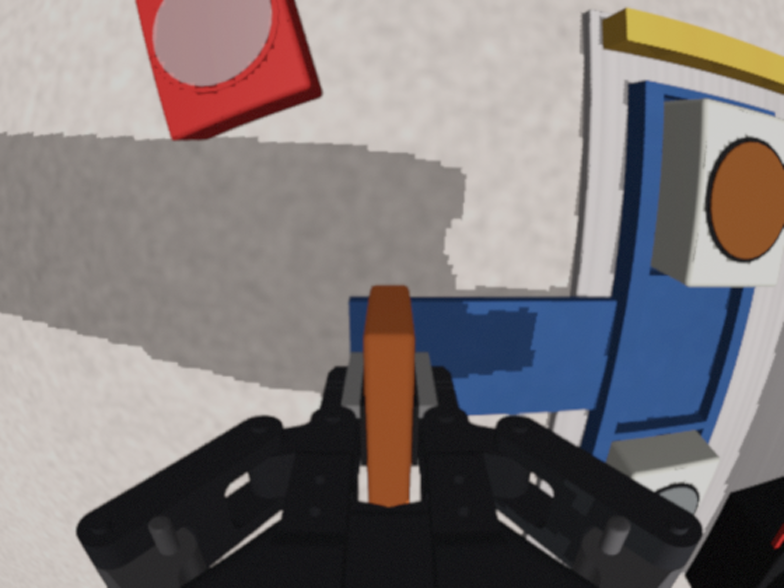

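View pics/s14.png

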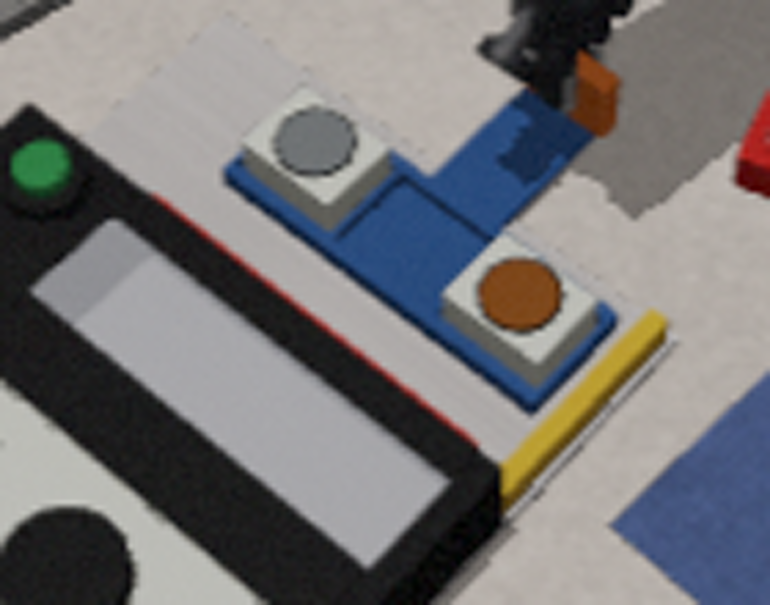

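```bash
python3 - <<'E'
from h import *
c=wcam(); save(c,'w14c.png',(400,0,560,110),4.8)
E
```

```text
(no output)
```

View pics/w14c.png

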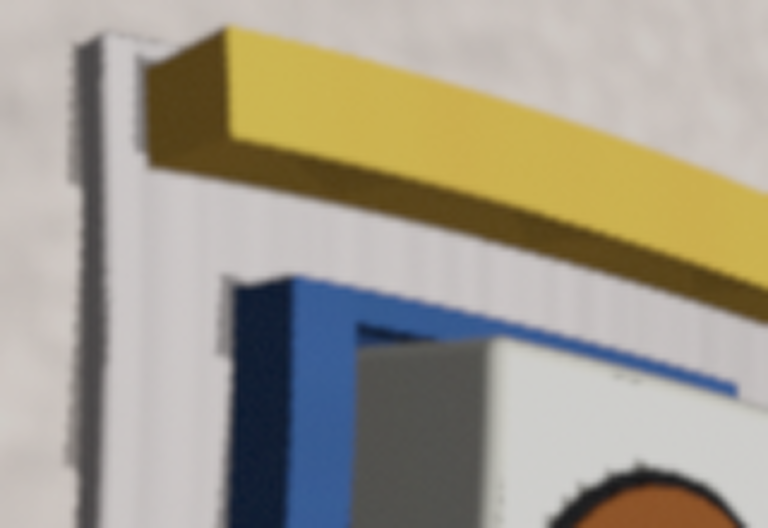

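```bash
python3 - <<'E'
from h import *
c=wcam()
g=lambda x,y,z: np.array(wray(c,400+x/4.8,y/4.8,z))[:2]
a=np.radians(3.8); n=np.array([-np.sin(a),np.cos(a)]); t=np.array([np.cos(a),np.sin(a)])
for nm,pts,z in[('wall foot',[(152,166),(400,220),(765,324)],.008),('wall top',[(232,137),(500,205),(765,290)],.028),('plate top',[(292,278),(510,324),(738,385)],.022),('plate foot',[(236,288)],.008)]:
    P=np.array([g(*q,z) for q in pts]); v=P[-1]-P[0]
    print(nm,'yaw',np.degrees(np.arctan2(v[1],v[0])).round(2),'n',(P@n).round(4),'t',(P@t).round(4))
E
```

```text
wall foot yaw 3.71 n [0.1013 0.1009 0.1012] t [0.5217 0.5556 0.623 ]
wall top yaw 3.44 n [0.1007 0.1003 0.1002] t [0.5208 0.5554 0.6004]
plate top yaw 4.02 n [0.0884 0.0885 0.0887] t [0.5313 0.5616 0.6017]
plate foot yaw 0.0 n [0.0888] t [0.5323]
```

send_rows([
  [5,-0.003,0,0,0,0.004,0],
  [5,-0.0065,0,0,0,0.004,0],
  [5,-0.0078,0,0,0,0.004,0],
  [5,-0.0078,0,0,0,0.004,0],
  [5,-0.0078,0,0.006,0,0.004,0],
  [5,-0.0078,0,0.014,0,0.004,0],
  [5,-0.0078,0,0.022,0,0.004,0],
  [5,-0.0078,0,0.03,0,0.004,0],
  [5,-0.0078,0,0.03,0,0.004,0],
  [5,-0.0078,0,0.03,0,0.004,0],
])

```text
clock: 20.08
position: [0.4703, 0.0194, 0.0265]
ee_rot: [0.515, -0.485, 0.483, -0.515]
ft_force: [-10.2, -0.0, 21.0]
grip_width: 0.154
```

```bash
python3 - <<'E'
from h import *
tgt([.4463,-.050,.026],np.radians(3.7))
c=wcam(); save(c,'w15c.png',(400,0,560,110),4.8); c=cam('scene'); save(c,'s15.png',(190,190,330,300),5.5)
E
```

```text
t20.08 pos [0.4703 0.0194 0.0265] q7 0.14 yawjaw 3.5 SHIFT [ 0.0678  0.0005 -0.0282] ROT [ 0.0021 -0.0028 -0.0012] grip 0.154 F [-10.2  -0.   21. ]
```

View pics/w15c.png

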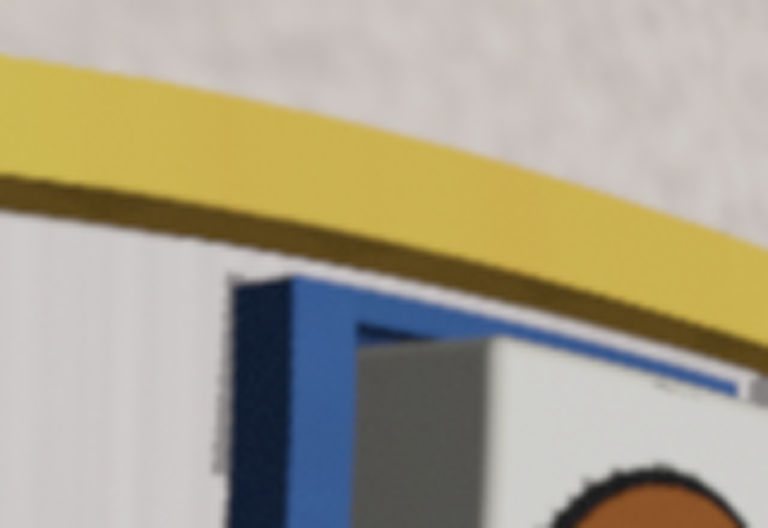

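View pics/s15.png

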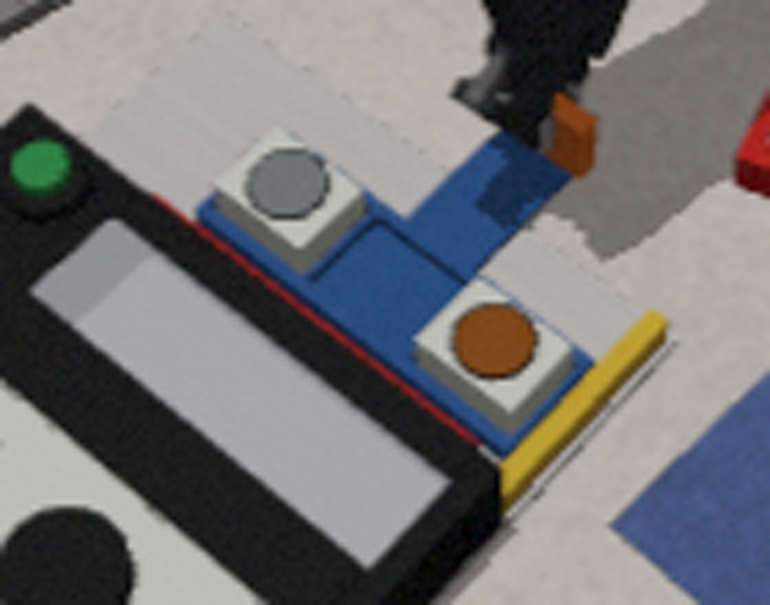

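```bash
python3 - <<'E'
from h import *
c=wcam()
g=lambda x,y,z: np.array(wray(c,400+x/4.8,y/4.8,z))[:2]
a=np.radians(3.7); n=np.array([-np.sin(a),np.cos(a)]); t=np.array([np.cos(a),np.sin(a)])
for nm,pts,z in[('wall foot',[(10,210),(240,244)],.008),('wall top',[(5,176),(400,246),(765,348)],.028),('plate top',[(292,278),(510,324),(738,385)],.022),('plate foot',[(236,288)],.008)]:
    P=np.array([g(*q,z) for q in pts]); v=P[-1]-P[0]
    print(nm,'yaw',np.degrees(np.arctan2(v[1],v[0])).round(2),'n',(P@n).round(4),'t',(P@t).round(4))
tgt([.4463,-.050,.026],np.radians(3.7))
E
```

```text
wall foot yaw 3.88 n [0.1024 0.1025] t [0.5336 0.562 ]
wall top yaw 3.6 n [0.1014 0.1014 0.1013] t [0.5253 0.5705 0.6293]
plate top yaw 3.74 n [0.0969 0.0969 0.0969] t [0.5604 0.5906 0.6306]
plate foot yaw 0.0 n [0.0973] t [0.5614]
t20.23 pos [0.4703 0.0194 0.0266] q7 0.14 yawjaw 3.5 SHIFT [ 0.0678  0.0005 -0.0282] ROT [ 0.0015 -0.0027 -0.0013] grip 0.157 F [-8.2 -1.1 19.6]
```

send_rows([
  [5,0,-0.0006,0.003,0,0,0],
  [5,0,-0.0006,0.009,0,0,0],
  [5,0,-0.0006,0.016,0,0,0],
  [5,0,-0.0006,0.023,0,0,0],
  [5,-0.0002,-0.0006,0.03,0,0,0],
  [5,-0.0002,-0.0006,0.037,0,0,0],
  [5,-0.0002,-0.0006,0.044,0,0,0],
  [5,-0.0002,-0.0006,0.051,0,0,0],
  [5,-0.0002,-0.0006,0.055,0,0,0],
  [5,-0.0002,-0.0006,0.055,0,0,0],
])

```text
clock: 21.07
position: [0.5251, 0.0229, 0.0268]
ee_rot: [0.516, -0.485, 0.483, -0.515]
ft_force: [-5.9, 0.3, 12.6]
grip_width: 0.156
```

```bash
python3 - <<'E'
from h import *
tgt([.4463,-.050,.026],np.radians(3.7))
c=wcam(); save(c,'w16.png',None,1.4)
c=cam('scene'); save(c,'s16.png',(190,190,330,300),5.5)
E
```

```text
t21.07 pos [0.5251 0.0229 0.0268] q7 0.19 yawjaw 3.6 SHIFT [ 0.0679  0.0009 -0.0832] ROT [ 0.0025 -0.0024 -0.0008] grip 0.156 F [-5.9  0.3 12.6]
```

View pics/w16.png

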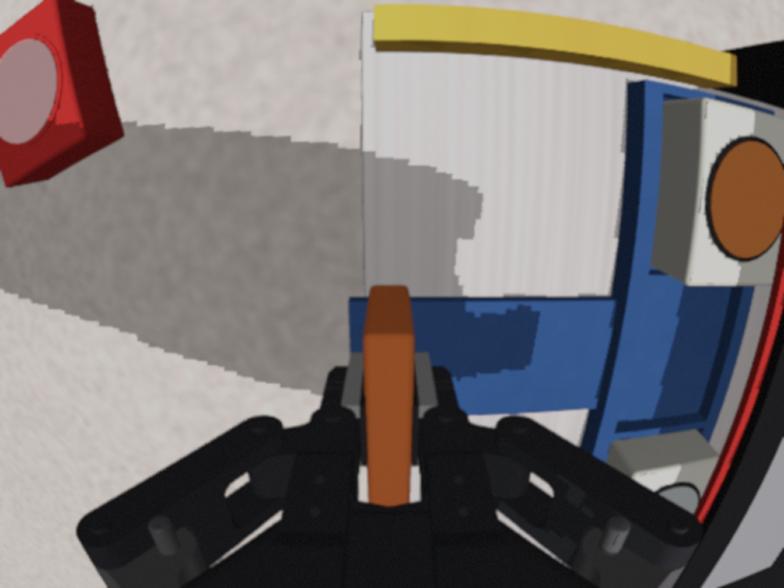

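Shuttle entering cleanly (no lateral force). Continue.

send_rows([
  [5,0,-0.0004,0.004,0,0,0],
  [5,0,-0.0004,0.011,0,0,0],
  [5,0,-0.0004,0.018,0,0,0],
  [5,0,-0.0004,0.025,0,0,0],
  [5,0,-0.0004,0.032,0,0,0],
  [5,0,-0.0004,0.039,0,0,0],
  [5,0,-0.0004,0.045,0,0,0],
  [5,0,-0.0004,0.049,0,0,0],
  [5,0,-0.0004,0.049,0,0,0],
])

```text
clock: 21.92
position: [0.5742, 0.026, 0.0268]
ee_rot: [0.516, -0.485, 0.484, -0.515]
ft_force: [-2.7, 0.3, 5.6]
grip_width: 0.156
```

send_rows([
  [5,0,0,0.002,0,0,0],
  [5,0,0,0.004,0,0,0],
  [5,0,0,0.005,0,0,0],
  [5,0,0,0.005,0,0,0],
])

```text
clock: 22.25
position: [0.5783, 0.0262, 0.0268]
ee_rot: [0.516, -0.485, 0.483, -0.515]
ft_force: [-6.5, -0.7, 9.0]
grip_width: 0.155
```

send_rows([
  [5,0,0,0.001,0,0,0],
  [5,0,0,0.002,0,0,0],
  [5,0,0,0.003,0,0,0],
  [5,0,0,0.003,0,0,0],
])

```text
clock: 22.58
position: [0.5803, 0.0263, 0.0268]
ee_rot: [0.516, -0.486, 0.483, -0.514]
ft_force: [-12.7, -0.7, 15.7]
grip_width: 0.155
```

send_rows([
  [5,0,0,0.001,0,0,0],
  [5,0,0,0.002,0,0,0],
  [5,0,0,0.002,0,0,0],
  [5,0,0,0.002,0,0,0],
])

```text
clock: 22.92
position: [0.5804, 0.0262, 0.0268]
ee_rot: [0.517, -0.487, 0.482, -0.513]
ft_force: [-24.5, -0.4, 26.0]
grip_width: 0.155
```

```bash
python3 - <<'E'
from h import *
tgt([.5825,.0263,.026],np.radians(3.7))
c=wcam(); save(c,'w17.png',None,1.4)
c=cam('scene'); save(c,'s17.png',(150,190,330,300),4.3)
E
```

```text
t22.92 pos [0.5804 0.0262 0.0268] q7 0.22 yawjaw 3.5 SHIFT [0.     0.0008 0.0021] ROT [ 0.009  -0.0027 -0.0018] grip 0.155 F [-24.5  -0.4  26. ]
```

View pics/w17.png

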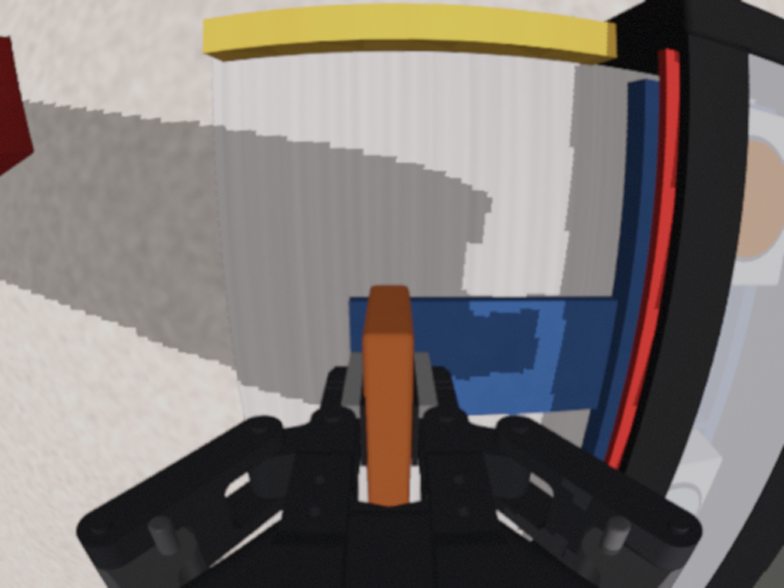

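View pics/s17.png

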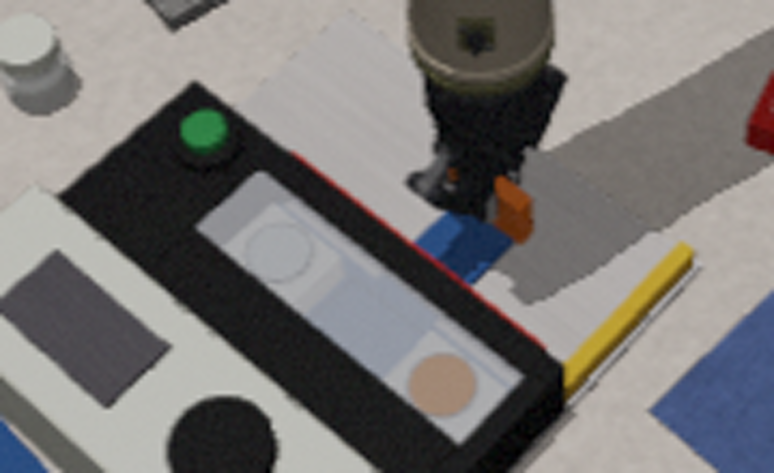

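Home against the stop: motion stalled at 24 N, computed shuttle x ≈ 49 mm, and both lenses are visible through the window. Releasing and going to the button.

send_rows([
  [5,0,0,-0.002,0,0,0],
  [5,0,0,-0.002,0,0,0],
  [20,0,0,-0.002,0,0,0],
  [40,0,0,-0.002,0,0,0],
  [45,0,0,-0.002,0,0,0],
  [45,0,0,-0.002,0,0,0],
  [45,0,-0.03,-0.002,0,0,0],
  [45,0,-0.07,-0.002,0,0,0],
  [20,0,-0.11,-0.002,0,0,0],
  [0,0,-0.14,-0.002,0,0,0],
])

```text
clock: 23.85
position: [0.5831, 0.0261, 0.17]
ee_rot: [-0.515, 0.484, -0.485, 0.516]
ft_force: [1.0, 0.7, 0.4]
grip_width: 0.176
```

```bash
python3 - <<'E'
from h import *
tgt([.696,-.119,.13],np.radians(3.8))
c=wcam(); save(c,'w18.png',None,1.4)
E
```

```text
t23.85 pos [0.5831 0.0261 0.17  ] q7 0.13 yawjaw 3.5 SHIFT [0.1518 0.0401 0.1037] ROT [-0.0019 -0.0048 -0.0002] grip 0.176 F [1.  0.7 0.4]
```

View pics/w18.png

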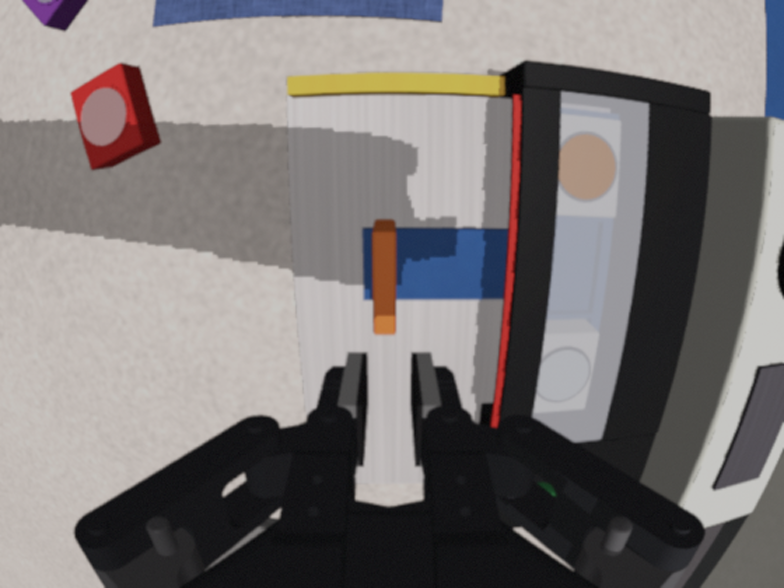

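send_rows([
  [0,0.025,0,0.017,0,0,0],
  [0,0.055,0,0.037,0,0,0],
  [0,0.085,0.005,0.058,0,0,0],
  [0,0.115,0.015,0.08,0,0,0],
  [0,0.14,0.03,0.097,0,0,0],
  [0,0.152,0.04,0.104,0,0,0],
  [0,0.152,0.04,0.104,0,0,0],
  [0,0.152,0.04,0.104,0,0,0],
  [0,0.152,0.04,0.104,0,0,0],
])

```text
clock: 24.65
position: [0.6958, -0.1179, 0.1272]
ee_rot: [-0.515, 0.484, -0.484, 0.516]
ft_force: [0.0, -0.5, 0.6]
grip_width: -0.004
```

```bash
python3 - <<'E'
from h import *
tgt([.696,-.119,.092],np.radians(3.5))
c=wcam(); save(c,'w19.png',None,1.4)
for z in(.085,.092): print(z,wproj(c,[.696,-.119,z])*1.4)
E
```

```text
t24.65 pos [ 0.6958 -0.1179  0.1272] q7 0.43 yawjaw 3.6 SHIFT [0.0012 0.0352 0.0001] ROT [-0.0001  0.0017 -0.0006] grip -0.004 F [ 0.  -0.5  0.6]
0.085 [389.43910128 333.36722491]
0.092 [389.4574703  339.93097135]
```

View pics/w19.png

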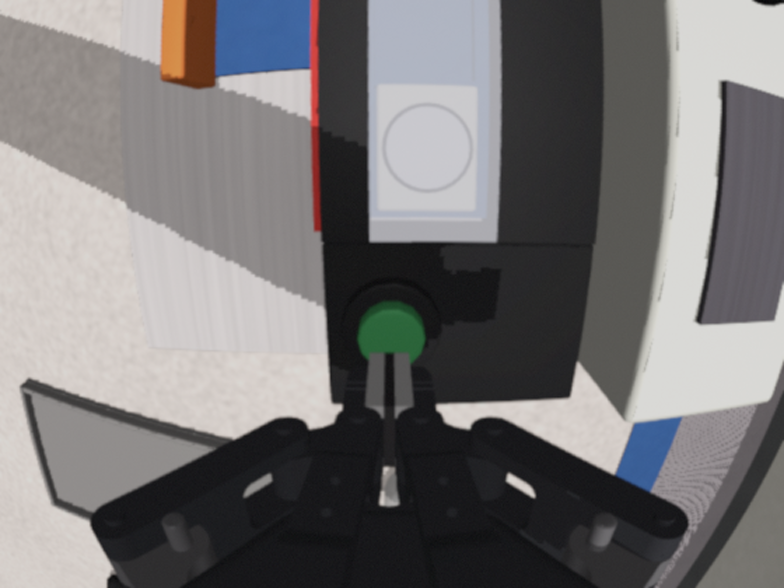

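send_rows([
  [0,0.001,0.012,0,0,0,0],
  [0,0.001,0.024,0,0,0,0],
  [0,0.001,0.03,0,0,0,0],
  [0,0.001,0.033,0,0,0,0],
  [0,0.001,0.036,0,0,0,0],
  [0,0.001,0.038,0,0,0,0],
  [0,0.001,0.038,0,0,0,0],
])

```text
clock: 25.28
position: [0.6958, -0.1196, 0.089]
ee_rot: [-0.515, 0.484, -0.484, 0.515]
ft_force: [-0.9, 1.1, 2.8]
grip_width: 0.001
```

send_rows([
  [0,0,0.0015,0,0,0,0],
  [0,0,0.003,0,0,0,0],
  [0,0,0.003,0,0,0,0],
])

```text
clock: 25.53
position: [0.6961, -0.1198, 0.0863]
ee_rot: [-0.515, 0.484, -0.484, 0.515]
ft_force: [-1.9, 1.1, 5.6]
grip_width: -0.004
```

send_rows([
  [0,0,0.001,0,0,0,0],
  [0,0,0.002,0,0,0,0],
  [0,0,0.003,0,0,0,0],
  [0,0,0.003,0,0,0,0],
  [0,0,0.003,0,0,0,0],
])

```text
clock: 25.95
position: [0.6963, -0.1198, 0.0859]
ee_rot: [-0.515, 0.484, -0.484, 0.516]
ft_force: [-10.3, 4.2, 22.5]
grip_width: 0.002
```

Button bottomed: it stalled at z = 0.0859 with 22 N. Retreating and checking the carriers.

send_rows([
  [0,0,0.0,0,0,0,0],
  [0,0,-0.02,0,0,0,0],
  [0,0,-0.05,0,0,0,0],
  [0,0,-0.09,0,0,0,0],
  [20,0,-0.1,0,0,0,0],
  [45,0,-0.1,0,0,0,0],
])

```text
clock: 26.45
position: [0.6978, -0.1209, 0.1875]
ee_rot: [-0.514, 0.482, -0.486, 0.517]
ft_force: [0.5, -0.5, 0.1]
grip_width: 0.269
```

```bash
python3 - <<'E'
from h import *
tgt([.5805,.0262,.13],np.radians(3.6))
c=wcam(); save(c,'w20.png',None,1.4)
E
```

```text
t26.45 pos [ 0.6978 -0.1209  0.1875] q7 0.42 yawjaw 3.5 SHIFT [-0.1542  0.0565 -0.1084] ROT [-0.0069 -0.0012  0.0016] grip 0.269 F [ 0.5 -0.5  0.1]
```

View pics/w20.png

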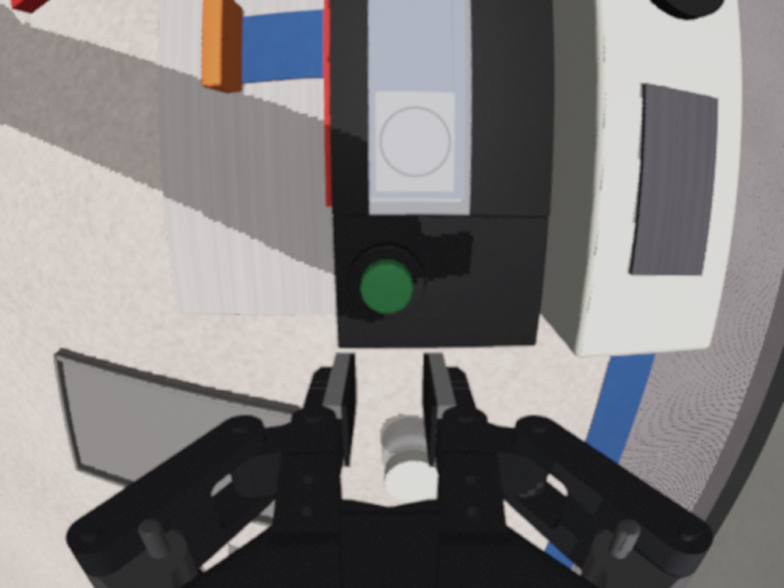

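send_rows([
  [45,-0.026,0,-0.018,0,0,0],
  [45,-0.052,0,-0.036,0,0,0],
  [45,-0.08,0.01,-0.056,0,0,0],
  [45,-0.108,0.025,-0.076,0,0,0],
  [45,-0.135,0.04,-0.095,0,0,0],
  [45,-0.154,0.056,-0.108,0,0,0],
  [45,-0.154,0.056,-0.108,0,0,0],
  [45,-0.154,0.056,-0.108,0,0,0],
  [45,-0.154,0.056,-0.108,0,0,0],
])

```text
clock: 27.25
position: [0.5787, 0.0266, 0.1267]
ee_rot: [0.515, -0.484, 0.484, -0.515]
ft_force: [0.7, -1.2, 0.9]
grip_width: 0.452
```

```bash
python3 - <<'E'
from h import *
tgt([.5805,.0262,.027],np.radians(3.6))
c=wcam(); save(c,'w21.png',None,1.4)
E
```

```text
t27.25 pos [0.5787 0.0266 0.1267] q7 0.15 yawjaw 3.5 SHIFT [0.0004 0.0997 0.0018] ROT [ 0.0001 -0.0011  0.0007] grip 0.452 F [ 0.7 -1.2  0.9]
```

View pics/w21.png

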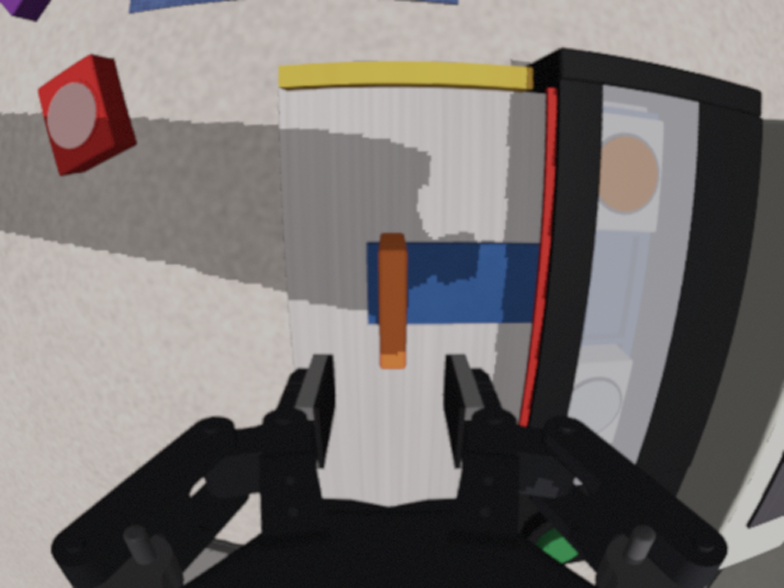

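Handle at (393,300), still home. Descend, grip and draw out.

send_rows([
  [45,0,0.03,0.0018,0,0,0],
  [45,0,0.06,0.0018,0,0,0],
  [45,0,0.085,0.0018,0,0,0],
  [45,0,0.097,0.0018,0,0,0],
  [45,0,0.099,0.0018,0,0,0],
  [45,0,0.099,0.0018,0,0,0],
  [30,0,0.099,0.0018,0,0,0],
  [15,0,0.099,0.0018,0,0,0],
  [5,0,0.099,0.0018,0,0,0],
  [5,0,0.099,0.0018,0,0,0],
], squeeze=60)

```text
clock: 28.13
position: [0.5805, 0.0271, 0.0297]
ee_rot: [-0.515, 0.484, -0.484, 0.516]
ft_force: [-5.8, -0.8, 8.2]
grip_width: 0.153
```

send_rows([
  [5,0,0,0,0,0,0],
  [5,0,0,0,0,0,0],
  [5,0,0,0,0,0,0],
])

```text
clock: 28.38
position: [0.5805, 0.0271, 0.0297]
ee_rot: [-0.515, 0.484, -0.484, 0.516]
ft_force: [-5.8, 0.1, 7.9]
grip_width: 0.153
```

send_rows([
  [5,0,0,-0.006,0,0,0],
  [5,0,0,-0.014,0,0,0],
  [5,0,0,-0.022,0,0,0],
  [5,0,0,-0.03,0,0,0],
  [5,0,0,-0.038,0,0,0],
  [5,0,0,-0.046,0,0,0],
  [5,0,0,-0.054,0,0,0],
  [5,0,0,-0.062,0,0,0],
  [5,0,0,-0.07,0,0,0],
  [5,0,0,-0.075,0,0,0],
])

```text
clock: 29.22
position: [0.5068, 0.023, 0.0296]
ee_rot: [-0.514, 0.483, -0.485, 0.517]
ft_force: [5.9, -0.0, 4.4]
grip_width: 0.151
```

```bash
python3 - <<'E'
from h import *
tgt([.4355,.0167,.0295],np.radians(3.6))
E
```

```text
t29.22 pos [0.5068 0.023  0.0296] q7 0.18 yawjaw 3.6 SHIFT [ 0.0019 -0.0002 -0.0716] ROT [-0.005  -0.0007 -0.0011] grip 0.151 F [ 5.9 -0.   4.4]
```

send_rows([
  [5,0,0,-0.006,0,0,0],
  [5,0,0,-0.014,0,0,0],
  [5,0,0,-0.022,0,0,0],
  [5,0,0,-0.03,0,0,0],
  [5,0,0,-0.038,0,0,0],
  [5,0,0,-0.046,0,0,0],
  [5,0,0,-0.054,0,0,0],
  [5,0,0,-0.062,0,0,0],
  [5,0,0,-0.07,0,0,0],
  [5,0,0,-0.07,0,0,0],
])

```text
clock: 30.05
position: [0.4352, 0.0186, 0.0287]
ee_rot: [-0.514, 0.484, -0.484, 0.516]
ft_force: [-4.0, -0.9, 14.2]
grip_width: 0.153
```

send_rows([
  [5,0,0,0,0,0,0],
  [5,0,0,0,0,0,0],
  [40,0,0,0,0,0,0],
  [45,0,0,0,0,0,0],
  [45,0,0,0,0,0,0],
  [45,0,-0.03,0,0,0,0],
  [45,0,-0.07,0,0,0,0],
  [80,0,-0.11,0,0,0,0],
  [80,0,-0.13,0,0,0,0],
  [80,0,-0.13,0,0,0,0],
])

```text
clock: 30.88
position: [0.4376, 0.0188, 0.162]
ee_rot: [-0.513, 0.484, -0.485, 0.517]
ft_force: [0.7, -0.4, -0.5]
grip_width: 0.8
```

```bash
python3 - <<'E'
from h import *
tgt([.4355,.0167,.0295],np.radians(3.6))
c=wcam(); save(c,'w22.png',None,1.4); np.save('T22.npy',c['T'])
c=cam('scene'); save(c,'s22.png',(150,120,400,300),3.1)
E
```

```text
t30.88 pos [0.4376 0.0188 0.162 ] q7 -0.13 yawjaw 3.5 SHIFT [ 0.0023  0.1325 -0.003 ] ROT [-0.0058 -0.0009 -0.0031] grip 0.8 F [ 0.7 -0.4 -0.5]
```

View pics/w22.png

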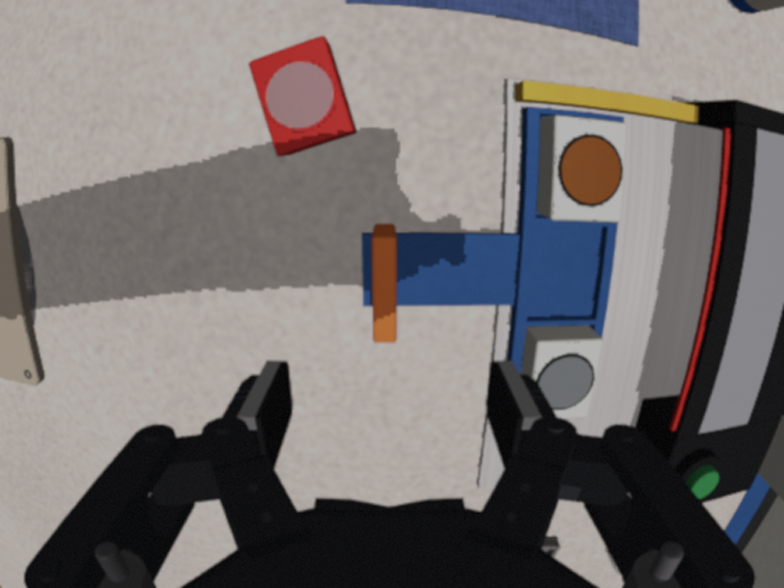

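View pics/s22.png

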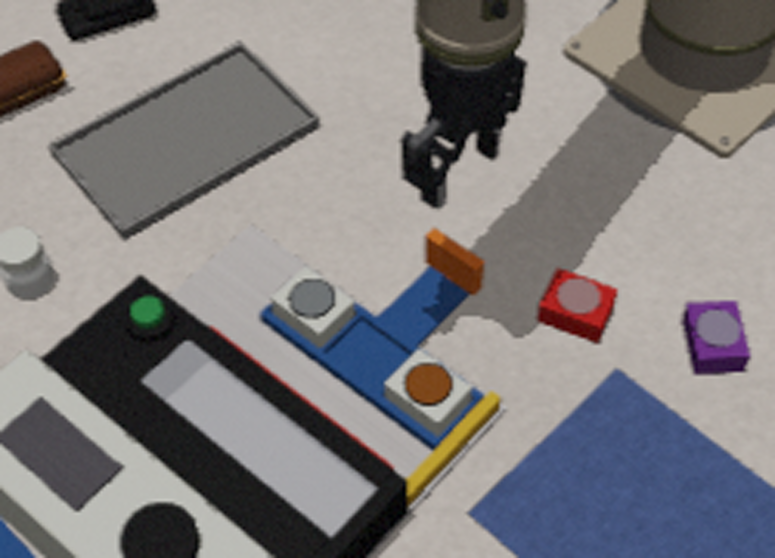

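```bash
python3 - <<'E'
from h import *
c=wcam()
print('amber',wray(c,590.5/1.4,170/1.4,.044)[:2],'clear',wray(c,566/1.4,382/1.4,.044)[:2])
a=wray(c,590.5/1.4,170/1.4,.044); b=wray(c,566/1.4,382/1.4,.044); print(np.linalg.norm(a-b),np.degrees(np.arctan2((a-b)[1],(a-b)[0]))-90)
s=cam('scene')
print('scene amber',ray(s,150+430/3.1,120+383/3.1,.044)[:2],'clear',ray(s,150+311/3.1,120+298/3.1,.044)[:2])
print('jar',ray(s,157,203,.06)[:2])
tgt([.5645,-.046,.11],np.radians(3.6))
E
```

```text
amber [0.55090056 0.09629776] clear [ 0.56038382 -0.04451053]
0.14112727129116592 3.8529819734571333
scene amber [0.55414196 0.09701849] clear [ 0.56525167 -0.0478656 ]
jar [ 0.73262054 -0.2710464 ]
t31.08 pos [0.4347 0.0182 0.1569] q7 -0.13 yawjaw 3.6 SHIFT [0.0721 0.0467 0.1256] ROT [ 0.0019 -0.0007  0.0004] grip 0.8 F [-0.4  0.7 -0.9]
```

send_rows([
  [90,0.018,0.005,0.031,0,0,0],
  [90,0.036,0.01,0.062,0,0,0],
  [90,0.054,0.02,0.093,0,0,0],
  [90,0.072,0.03,0.125,0,0,0],
  [90,0.072,0.046,0.125,0,0,0],
  [90,0.072,0.046,0.125,0,0,0],
  [90,0.072,0.046,0.125,0,0,0],
])

```text
clock: 31.67
position: [0.5631, -0.0464, 0.1101]
ee_rot: [0.517, -0.485, 0.484, -0.513]
ft_force: [-0.0, -0.2, -0.4]
grip_width: 0.898
```

```bash
python3 - <<'E'
from h import *
tgt([.5645,-.046,.0235],np.radians(3.6))
c=wcam(); save(c,'w23.png',None,1.4)
E
```

```text
t31.67 pos [ 0.5631 -0.0464  0.1101] q7 0.33 yawjaw 3.5 SHIFT [-0.0005  0.0866  0.0018] ROT [ 0.0048 -0.002   0.0015] grip 0.898 F [-0.  -0.2 -0.4]
```

View pics/w23.png

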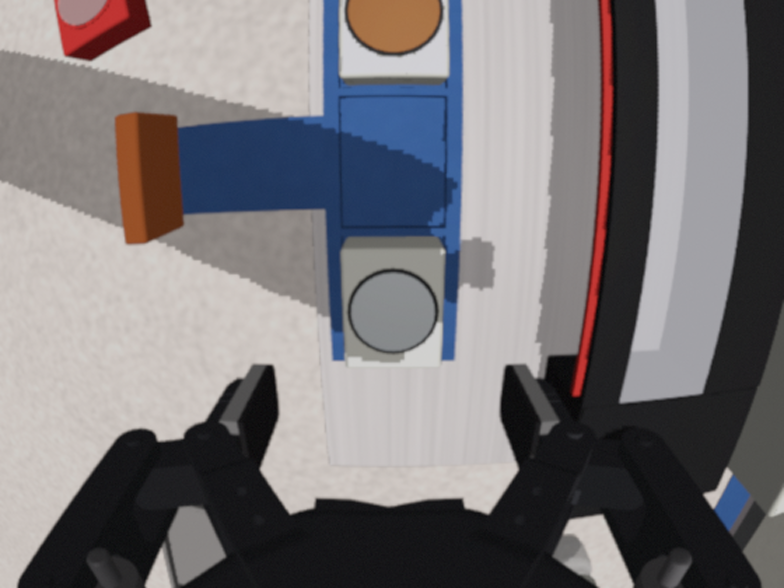

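```bash
python3 - <<'E'
from h import *
c=wcam(); a=wray(c,393.5/1.4,310.5/1.4,.044); print(a)
tgt([a[0],a[1],.0235],np.radians(3.7))
E
```

```text
[ 0.56562856 -0.04562852  0.044     ]
t31.77 pos [ 0.5641 -0.0454  0.1123] q7 0.33 yawjaw 3.6 SHIFT [0.0003 0.0888 0.0015] ROT [ 0.0005 -0.0025 -0.0007] grip 0.898 F [-0.  -0.   0.2]
```

send_rows([
  [90,0,0.03,0.0012,0,0,0],
  [90,0,0.06,0.0012,0,0,0],
  [90,0,0.08,0.0012,0,0,0],
  [90,0,0.088,0.0012,0,0,0],
  [90,0,0.088,0.0012,0,0,0],
  [70,0,0.088,0.0012,0,0,0],
  [55,0,0.088,0.0012,0,0,0],
  [45,0,0.088,0.0012,0,0,0],
  [40,0,0.088,0.0012,0,0,0],
  [40,0,0.088,0.0012,0,0,0],
], squeeze=40)

```text
clock: 32.6
position: [0.5671, -0.0455, 0.026]
ee_rot: [-0.514, 0.484, -0.485, 0.516]
ft_force: [-3.0, 0.5, 7.1]
grip_width: 0.573
```

send_rows([
  [40,0,0,0,0,0,0],
  [40,0,0,0,0,0,0],
  [40,0,0,0,0,0,0],
  [40,0,-0.005,0,0,0,0],
  [40,0,-0.01,0,0,0,0],
  [40,0,-0.015,0,0,0,0],
  [40,0,-0.03,0,0,0,0],
  [40,0,-0.06,0,0,0,0],
  [40,0,-0.09,0,0,0,0],
  [40,0,-0.09,0,0,0,0],
])

```text
clock: 33.43
position: [0.569, -0.0465, 0.1199]
ee_rot: [-0.513, 0.483, -0.486, 0.517]
ft_force: [1.2, -0.6, -0.7]
grip_width: 0.573
```

```bash
python3 - <<'E'
from h import *
a=np.radians(-7); c0=np.array([.4985,-.3133]); X=np.array([np.cos(a),np.sin(a)])
for s in(-.055,.055): print(s,c0+s*X)
p=c0-.055*X
tgt([p[0],p[1],.10],a)
c=wcam(); save(c,'w24.png',None,1.4)
E
```

```text
-0.055 [ 0.44390996 -0.30659719]
0.055 [ 0.55309004 -0.32000281]
t33.43 pos [ 0.569  -0.0465  0.1199] q7 0.33 yawjaw 3.5 SHIFT [ 0.252   0.0187 -0.1409] ROT [-0.0078  0.1833 -0.0011] grip 0.573 F [ 1.2 -0.6 -0.7]
```

View pics/w24.png

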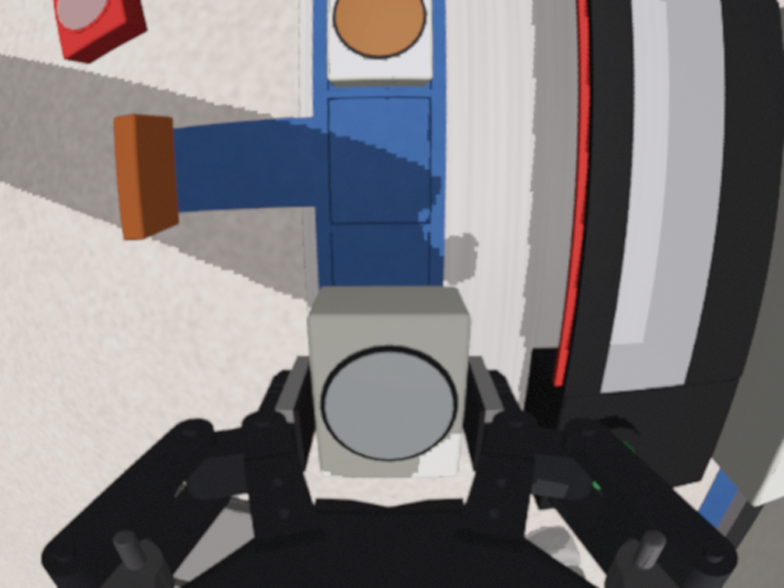

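send_rows([
  [40,0.032,0,-0.018,0,0.023,0],
  [40,0.064,0,-0.036,0,0.046,0],
  [40,0.096,0,-0.054,0,0.07,0],
  [40,0.128,0,-0.072,0,0.092,0],
  [40,0.16,0,-0.09,0,0.115,0],
  [40,0.192,0,-0.108,0,0.14,0],
  [40,0.224,0,-0.126,0,0.16,0],
  [40,0.252,0.01,-0.141,0,0.183,0],
  [40,0.252,0.018,-0.141,0,0.183,0],
  [40,0.252,0.018,-0.141,0,0.183,0],
])

```text
clock: 34.32
position: [0.4387, -0.3071, 0.0944]
ee_rot: [-0.468, 0.531, -0.53, 0.467]
ft_force: [0.0, 1.5, -1.0]
grip_width: 0.579
```

send_rows([
  [40,0,0,0,0,0,0],
  [40,0,0,0,0,0,0],
  [40,0,0,0,0,0,0],
])

```text
clock: 34.57
position: [0.4419, -0.3048, 0.0962]
ee_rot: [-0.469, 0.529, -0.529, 0.47]
ft_force: [0.4, -0.1, -1.0]
grip_width: 0.576
```

```bash
python3 - <<'E'
from h import *
tgt([.4439,-.3066,.018],np.radians(-7))
c=wcam(); save(c,'w25.png',None,1.4)
E
```

```text
t34.57 pos [ 0.4419 -0.3048  0.0962] q7 0.71 yawjaw -6.8 SHIFT [0.0016 0.0782 0.0022] ROT [-0.0004  0.0035 -0.0004] grip 0.576 F [ 0.4 -0.1 -1. ]
```

View pics/w25.png

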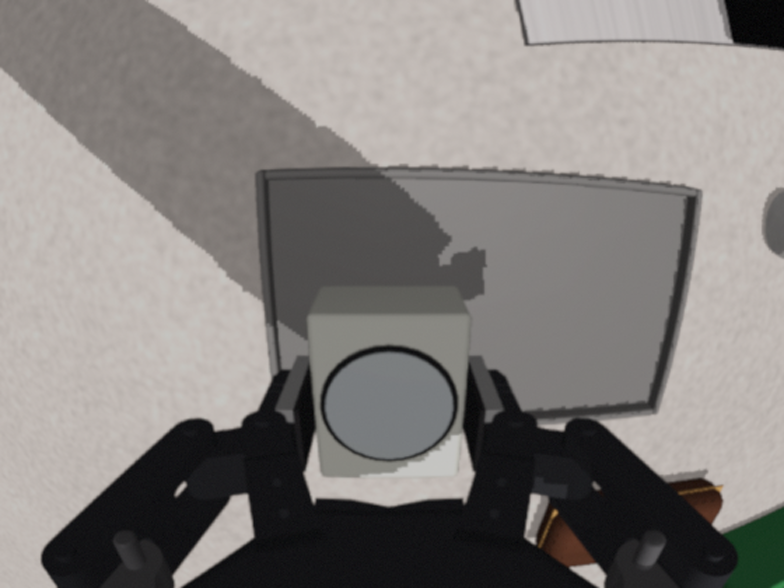

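```bash
python3 - <<'E'
from h import *
c=wcam(); P=np.array([wray(c,x/1.4,y/1.4,.016)[:2] for x,y in[(258,172),(700,190),(658,412)]]); print(P, (P[0]+P[2])/2, np.linalg.norm(P[1]-P[0]),np.linalg.norm(P[2]-P[1]), np.degrees(np.arctan2(*(P[1]-P[0])[::-1])))
E
```

```text
[[ 0.38509273 -0.22959289]
 [ 0.62718934 -0.26001263]
 [ 0.61100287 -0.40564851]] [ 0.4980478 -0.3176207] 0.24400026670107902 0.14653263009095382 -7.161752715294225
```

send_rows([
  [40,0.005,0.02,0.002,0,0,0],
  [40,0.005,0.045,0.002,0,0,0],
  [40,0.005,0.06,0.002,0,0,0],
  [40,0.005,0.068,0.002,0,0,0],
  [40,0.005,0.073,0.002,0,0,0],
  [40,0.005,0.076,0.002,0,0,0],
  [40,0.005,0.077,0.002,0,0,0],
  [40,0.005,0.077,0.002,0,0,0],
  [40,0.005,0.077,0.002,0,0,0],
])

```text
clock: 35.42
position: [0.4428, -0.3114, 0.0197]
ee_rot: [0.469, -0.529, 0.53, -0.469]
ft_force: [0.8, 0.6, -0.1]
grip_width: 0.573
```

send_rows([
  [40,0,0.001,0,0,0,0],
  [40,0,0.002,0,0,0,0],
  [40,0,0.002,0,0,0,0],
  [65,0,0.002,0,0,0,0],
  [75,0,0.002,0,0,0,0],
  [75,0,0.002,0,0,0,0],
  [75,0,-0.02,0,0,0,0],
  [75,0,-0.06,0,0,0,0],
  [80,0,-0.1,0,0,0,0],
  [80,0,-0.12,0,0,0,0],
])

```text
clock: 36.25
position: [0.4429, -0.3126, 0.1429]
ee_rot: [0.468, -0.528, 0.531, -0.469]
ft_force: [0.8, -0.7, 0.3]
grip_width: 0.798
```

```bash
python3 - <<'E'
from h import *
tgt([.5555,.0975,.11],np.radians(3.7))
c=wcam(); save(c,'w26.png',None,1.4)
E
```

```text
t36.25 pos [ 0.4429 -0.3126  0.1429] q7 0.67 yawjaw -7.0 SHIFT [-0.4208  0.0326  0.0616] ROT [-0.0032 -0.1868  0.0015] grip 0.798 F [ 0.8 -0.7  0.3]
```

View pics/w26.png

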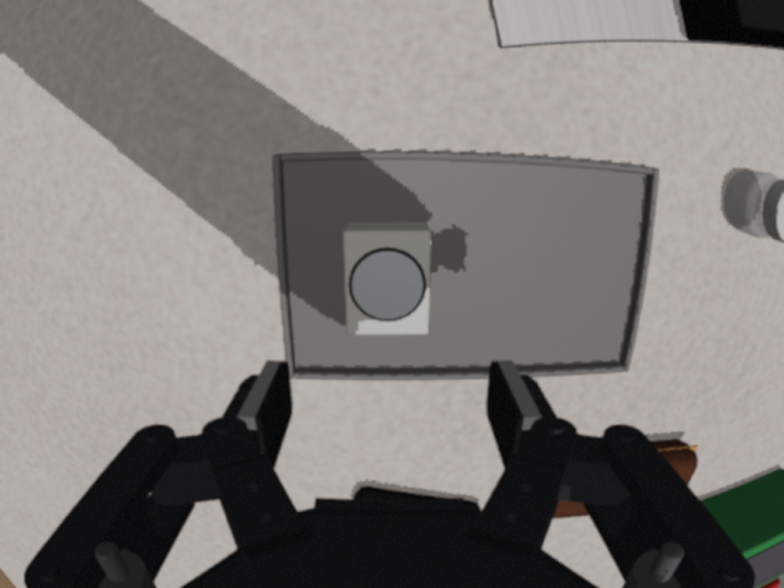

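Clear carrier is flat in the tray, lens centre at (387,284). Now the amber one.

send_rows([
  [90,-0.041,0,0.006,0,-0.02,0],
  [90,-0.082,0,0.012,0,-0.04,0],
  [90,-0.123,0,0.018,0,-0.06,0],
  [90,-0.164,0,0.024,0,-0.08,0],
  [90,-0.205,0,0.03,0,-0.1,0],
  [90,-0.246,0,0.036,0,-0.12,0],
  [90,-0.287,0,0.042,0,-0.14,0],
  [90,-0.328,0,0.048,0,-0.16,0],
  [90,-0.369,0.005,0.054,0,-0.175,0],
  [90,-0.405,0.01,0.059,0,-0.187,0],
])

```text
clock: 37.13
position: [0.5501, 0.087, 0.129]
ee_rot: [-0.516, 0.483, -0.482, 0.517]
ft_force: [0.4, -1.0, 0.6]
grip_width: 0.9
```

send_rows([
  [90,-0.016,0.02,0.0025,0,0,0],
  [90,-0.016,0.02,0.0025,0,0,0],
  [90,-0.016,0.02,0.0025,0,0,0],
  [90,-0.016,0.02,0.0025,0,0,0],
])

```text
clock: 37.47
position: [0.5513, 0.0985, 0.1093]
ee_rot: [0.516, -0.483, 0.484, -0.516]
ft_force: [-0.3, -0.6, -0.7]
grip_width: 0.9
```

```bash
python3 - <<'E'
from h import *
tgt([.5555,.0975,.0255],np.radians(3.7))
c=wcam(); save(c,'w27.png',None,1.4)
E
```

```text
t37.47 pos [0.5513 0.0985 0.1093] q7 0.05 yawjaw 3.7 SHIFT [0.0013 0.0838 0.0041] ROT [-0.0001 -0.      0.0006] grip 0.9 F [-0.3 -0.6 -0.7]
```

View pics/w27.png

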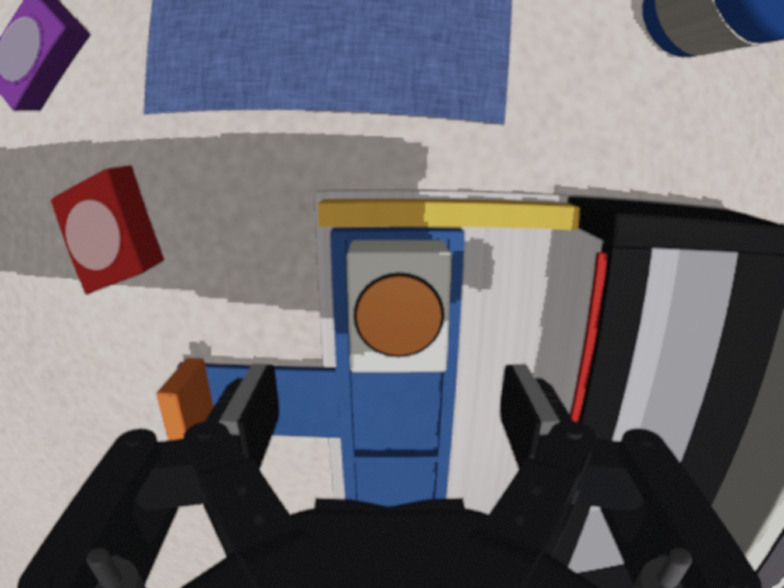

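```bash
python3 - <<'E'
from h import *
c=wcam(); a=wray(c,399/1.4,315/1.4,.044); print(a)
tgt([a[0],a[1],.0255],np.radians(3.7))
E
```

```text
[0.55643322 0.09699272 0.044     ]
t37.57 pos [0.5516 0.0983 0.1098] q7 0.05 yawjaw 3.6 SHIFT [0.0017 0.0843 0.0046] ROT [-0.0011 -0.0009 -0.0002] grip 0.903 F [-0.1  0.2  0.3]
```

send_rows([
  [90,0.001,0.03,0.0045,0,0,0],
  [90,0.001,0.06,0.0045,0,0,0],
  [90,0.001,0.078,0.0045,0,0,0],
  [90,0.001,0.084,0.0045,0,0,0],
  [90,0.001,0.084,0.0045,0,0,0],
  [70,0.001,0.084,0.0045,0,0,0],
  [55,0.001,0.084,0.0045,0,0,0],
  [45,0.001,0.084,0.0045,0,0,0],
  [40,0.001,0.084,0.0045,0,0,0],
  [40,0.001,0.084,0.0045,0,0,0],
], squeeze=40)

```text
clock: 38.4
position: [0.557, 0.0992, 0.0268]
ee_rot: [-0.515, 0.483, -0.484, 0.517]
ft_force: [-1.5, -1.8, 7.5]
grip_width: 0.571
```

send_rows([
  [40,0,0,0,0,0,0],
  [40,0,0,0,0,0,0],
  [40,0,0,0,0,0,0],
  [40,0,-0.005,0,0,0,0],
  [40,0,-0.01,0,0,0,0],
  [40,0,-0.015,0,0,0,0],
  [40,0,-0.03,0,0,0,0],
  [40,0,-0.06,0,0,0,0],
  [40,0,-0.09,0,0,0,0],
  [40,0,-0.1,0,0,0,0],
])

```text
clock: 39.23
position: [0.5576, 0.0991, 0.1294]
ee_rot: [-0.514, 0.483, -0.484, 0.518]
ft_force: [0.3, -0.7, 0.0]
grip_width: 0.575
```

```bash
python3 - <<'E'
from h import *
a=np.radians(-7.1); p=np.array([.498,-.3165])+.056*np.array([np.cos(a),np.sin(a)]); print(p)
tgt([p[0],p[1],.10],a)
c=wcam(); save(c,'w28.png',None,1)
E
```

```text
[ 0.55357059 -0.32342168]
t39.23 pos [0.5576 0.0991 0.1294] q7 0.05 yawjaw 3.7 SHIFT [ 0.4214  0.0286 -0.0318] ROT [-0.0047  0.1892 -0.0021] grip 0.575 F [ 0.3 -0.7  0. ]
```

View pics/w28.png

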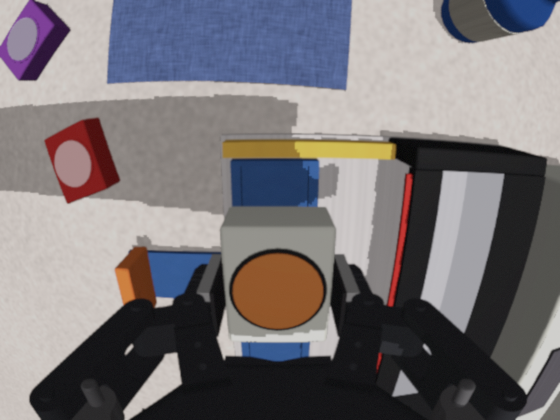

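send_rows([
  [40,0.041,0,-0.003,0,0.02,0],
  [40,0.082,0,-0.006,0,0.04,0],
  [40,0.123,0,-0.009,0,0.06,0],
  [40,0.164,0,-0.012,0,0.08,0],
  [40,0.205,0,-0.015,0,0.1,0],
  [40,0.246,0,-0.018,0,0.12,0],
  [40,0.287,0,-0.021,0,0.14,0],
  [40,0.328,0,-0.025,0,0.16,0],
  [40,0.369,0.01,-0.028,0,0.175,0],
  [40,0.405,0.02,-0.031,0,0.189,0],
])

```text
clock: 40.12
position: [0.5511, -0.3095, 0.1045]
ee_rot: [0.468, -0.53, 0.53, -0.468]
ft_force: [0.7, -0.3, -0.5]
grip_width: 0.57
```

send_rows([
  [40,0.016,0.008,0,0,0,0],
  [40,0.016,0.008,0,0,0,0],
  [40,0.016,0.008,0,0,0,0],
  [40,0.016,0.008,0,0,0,0],
])

```text
clock: 40.45
position: [0.5498, -0.3218, 0.0965]
ee_rot: [-0.468, 0.53, -0.529, 0.469]
ft_force: [1.0, 1.0, -0.6]
grip_width: 0.574
```

```bash
python3 - <<'E'
from h import *
tgt([.5535,-.3225,.0195],np.radians(-7))
c=wcam(); save(c,'w29.png',None,1.4)
E
```

```text
t40.45 pos [ 0.5498 -0.3218  0.0965] q7 0.69 yawjaw -7.0 SHIFT [0.0003 0.077  0.0038] ROT [ 0.0005  0.0001 -0.0009] grip 0.574 F [ 1.   1.  -0.6]
```

View pics/w29.png

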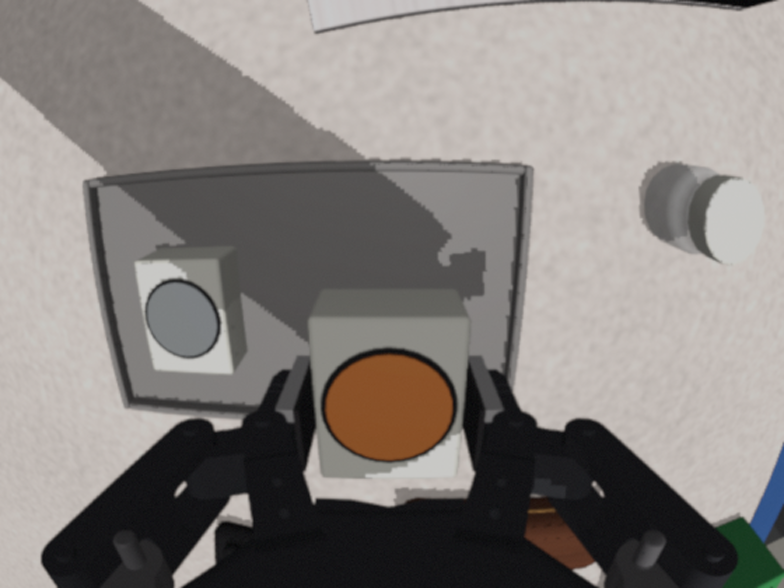

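send_rows([
  [40,0,0.02,0.003,0,0,0],
  [40,0,0.045,0.003,0,0,0],
  [40,0,0.06,0.003,0,0,0],
  [40,0,0.068,0.003,0,0,0],
  [40,0,0.073,0.003,0,0,0],
  [40,0,0.076,0.003,0,0,0],
  [40,0,0.077,0.003,0,0,0],
  [40,0,0.077,0.003,0,0,0],
  [40,0,0.077,0.003,0,0,0],
])

```text
clock: 41.25
position: [0.553, -0.3235, 0.0208]
ee_rot: [0.468, -0.529, 0.53, -0.469]
ft_force: [0.5, -0.5, -0.4]
grip_width: 0.574
```

send_rows([
  [40,0,0.001,0,0,0,0],
  [40,0,0.002,0,0,0,0],
  [40,0,0.002,0,0,0,0],
  [65,0,0.002,0,0,0,0],
  [72,0,0.002,0,0,0,0],
  [72,0,0.002,0,0,0,0],
  [72,0,-0.02,0,0,0,0],
  [72,0,-0.06,0,0,0,0],
  [72,0,-0.1,0,0,0,0],
  [72,0,-0.14,0,0,0,0],
])

```text
clock: 42.08
position: [0.552, -0.3232, 0.1616]
ee_rot: [-0.468, 0.53, -0.53, 0.468]
ft_force: [1.4, -0.3, -0.0]
grip_width: 0.719
```

send_rows([
  [72,0.03,-0.04,0,0,0,0],
  [72,0.05,-0.06,0,0,0,0],
  [72,0.05,-0.06,0,0,0,0],
  [72,0.05,-0.06,0,0,0,0],
  [72,0.05,-0.06,0,0,0,0],
  [72,0.05,-0.06,0,0,0,0],
])

```text
clock: 42.58
position: [0.5466, -0.3714, 0.2185]
ee_rot: [-0.469, 0.53, -0.529, 0.469]
ft_force: [0.4, 0.2, 1.2]
grip_width: 0.719
```

```bash
python3 - <<'E'
from h import *
tgt([.5535,-.3225,.0195],np.radians(-7))
c=wcam(); save(c,'w30.png',None,1.4)
s=cam('scene'); save(s,'s30.png',None,1.4)
W=cloud(s)
E
```

```text
t42.58 pos [ 0.5466 -0.3714  0.2185] q7 0.71 yawjaw -7.0 SHIFT [-0.0491  0.1991  0.0013] ROT [ 0.0018  0.0004 -0.0016] grip 0.719 F [0.4 0.2 1.2]
```

View pics/w30.png

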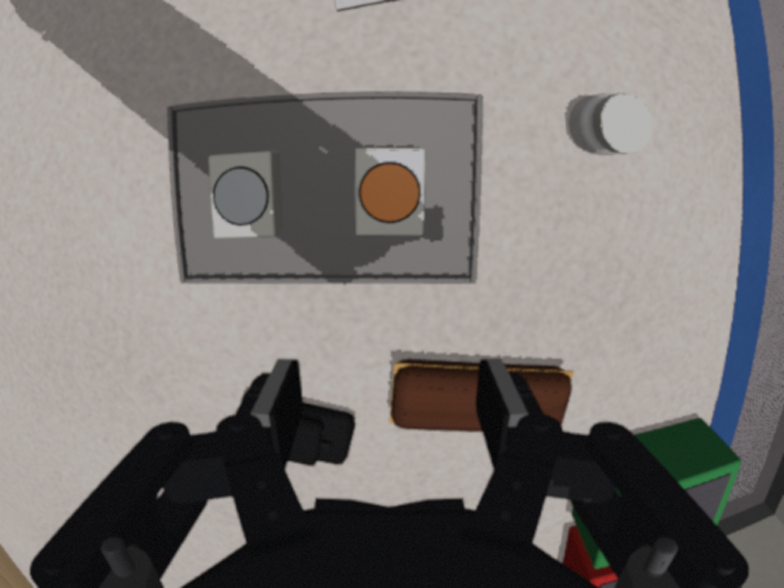

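View pics/s30.png

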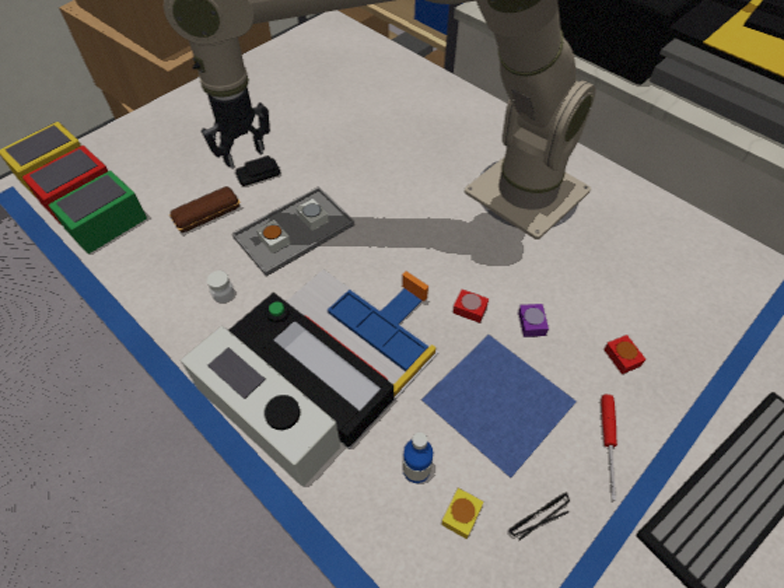

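```bash
python3 - <<'E'
from h import *
c=wcam()
T=np.array([wray(c,x/1.4,y/1.4,.016)[:2] for x,y in[(169,108),(482,96),(476,282),(183,282)]]); m=T.mean(0); a=np.radians(-7.1)
for nm,q in[('clear',(241,196)),('amber',(389.5,192))]:
    d=wray(c,q[0]/1.4,q[1]/1.4,.035)[:2]-m; print(nm,'in tray',(d@[np.cos(a),np.sin(a)]).round(4),(d@[-np.sin(a),np.cos(a)]).round(4))
s=cam('scene'); W=cloud(s)
for x,y in[(312,210),(271,231)]: print('top z',np.median(W[int(y/1.4)-2:int(y/1.4)+3,int(x/1.4)-2:int(x/1.4)+3,2]))
print(hand_in())
E
```

```text
clear in tray -0.0565 -0.0007
amber in tray 0.0535 0.0
top z 0.03726831217428339
top z 0.03716066989081224
the job is handed in; nothing more can be done
None
```

The job is done and handed in at about 43 s. No verdict was reported, so these results are my own readings.

- **Carriers present:** Only the clear and amber carriers were on the mat. No green-lens carrier was visible.
- **Seating:** The clear carrier went into pocket 1 and the amber into pocket 3. Both looked square with no contact force.
- **Sliding in:** I slid the shuttle left by its handle, turned it about 1.5° into line, and pushed it in until it stalled on the stop at 24 N. I computed its x as about 49 mm.
- **Capture:** The button stalled at its bottom under 22 N. I didn't read the pressed depth directly; fingertip travel suggests it bottomed.
- **Drawing out:** The shuttle now rests on the deck at x of about -96 mm.
- **Tray:** The carriers lie lens up at about (-56, -1) mm and (53, 0) mm in the tray frame. Their tops read 37 mm, against 35 mm expected, which matches the scene camera's bias of 1–2 mm.
- **Rest of the bench:** The last picture shows the other objects apparently where they started.

One disagreement: the scene and wrist cameras differed by up to 5 mm on the shuttle's position. I used close wrist views for all the fits.

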